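# Pack, lock and hang the spares pail

### The job

Make up the spares kit for the line: put every brass fitting and ball bearing standing on the bench between the blue pail and the hook stand into the pail, close the pail's hinged lid, and turn its dark lock ring clockwise until the red lug stands fully home at the green locked mark. Then swing up the pail's handle, lift the pail out of its nest and hang it by the handle on both prongs of the outgoing hook, and leave it hanging there upright. Leave the brown tape roll and the screwdriver where they lie.

Things in the scene. Friction and masses are not known exactly. Their poses are not given: they have to be found in the camera images.
- pail: blue pail, 104 mm outside, 96 inside diameter, on a black square foot 112x112x8; inner floor 10 above the underside, rim 106; with lid, ring and handle 0.42 kg empty. Origin at the centre of its underside, z up; -x is its front, where the handle is folded down, +x its back, where the lid's hinge is. Stands loose in the nest; lift straight out
- nest: fixed grey plate 160x160x6 mm with four black rails, 14 high above the plate, round a pocket 117 mm square that takes the pail's foot and keeps it from turning; origin at the centre of the plate's underside. The pail's underside stands 6 above the bench
- pail_lid (a joint): hinge of the pail's lid, rad: 0 shut, 1.85 fully open, leaning back on its stop. Axis: along the pail's y through its x = +60, z = +108 mm. Lid with ring: disc 116 mm across, centre 60 from the axis, 14 thick, 0.10 kg; light and damped: once pushed forward past upright it falls shut. Its outer face is clear along the middle; the ring's lugs stand out at the sides
- lid_front (a point): point on the outer face of the lid, at the edge opposite the hinge (52 mm beyond the lid's centre): with the lid open it is at the top and faces away from the robot, with the lid shut it lies at the pail's front, on the top face
- pail_ring (a joint): turn of the captive dark steel lock ring on the lid, about the lid's centre line (the pail's z axis when shut), rad: grows clockwise seen from above; 0 open (red lug at the white mark), 1.05 locked, against its stop (red lug at the green mark). Friction 0.12 N m; it stays where it is left
- red_lug (a point): centre of the top of the ring's red lug, 47.5 mm from the ring's axis: an upright fin 20 mm long radially, 10 thick along the ring, 22 high above the ring's flat top (a black one stands opposite). Lid shut: its top is 144.5 above the pail's underside, and in the pail's frame, counter-clockwise from +x seen from above, it is at 145 degrees when open, 85 when locked
- pail_bail (a joint): swing of the pail's wire handle, rad: 0 upright over the pail, 1.5 folded down to the pail's front (-x). Axis along the pail's y through x = 0, z = +94 mm of the pail's frame. It stays where it is left (friction 0.06 N m) and goes 0.1 past upright at most
- bail_grip (a point): middle of the handle's black grip, 112 mm from the handle's hinge axis. The grip is a round plastic sleeve, 12 mm diameter, 96 long, along the pail's y, that turns easily on the wire, so the pail hangs plumb from a pinch on it; the wire sides at its ends are 104 mm apart, widening to 132 at the hinge
- hook_stand: fixed stand: base plate 110x120x10 mm, round post 20 mm diameter, 293 high, at its top a double hook: two prongs, 8 mm diameter, 56 mm apart, that point to -x of the stand and turn up at the ends (red tips end 18 mm above the centre of a hung grip, 31 before it). Origin at the foot of the post, z up
- hook_seat (a point): where the centre of the handle's grip lies when hung: over the hollow of the prongs, midway between them, 105 mm in front (-x) of the post's axis, 275 above the bench, the grip along the stand's y. Bring the pail in level from the front, grip just above the tips, so that the prongs pass between grip and lid (lid top 80 mm below the grip, handle upright), then lower. A hung pail's bottom is 69 above the bench
- tape_brown: bystander: roll of brown packing tape lying flat, 100 mm across, 48 high; origin at the centre of its underside
- screwdriver: bystander: screwdriver with an orange handle, 202 mm long, 30 high, lying on the bench; origin near its middle, long axis y
- fitting_1: brass hose fitting with a hexagonal waist, 46 mm tall (nearly round, about 24 wide at foot and top, 28 at the waist, which runs from 18 to 32 above the foot), 110 g; stands upright unless knocked over; origin on its axis, 2 mm below its foot (2 mm below the bench when standing), z along its length towards the thread. It may be absent
- bearing_1: steel ball bearing, 40 mm outside diameter, 15 thick, 70 g, lying flat on the bench; origin at the centre of its underside, z along its axis. It may be absent
- fitting_2: brass hose fitting with a hexagonal waist, 46 mm tall (nearly round, about 24 wide at foot and top, 28 at the waist, which runs from 18 to 32 above the foot), 110 g; stands upright unless knocked over; origin on its axis, 2 mm below its foot (2 mm below the bench when standing), z along its length towards the thread. It may be absent
- bearing_2: steel ball bearing, 40 mm outside diameter, 15 thick, 70 g, lying flat on the bench; origin at the centre of its underside, z along its axis. It may be absent
- bearing_3: steel ball bearing, 40 mm outside diameter, 15 thick, 70 g, lying flat on the bench; origin at the centre of its underside, z along its axis. It may be absent
There are look-alikes about, which are no part of the job. Leave any orange or purple look-alike of the bearing_2 alone.

How it is judged:
On the way, in this order (a step that is already met when the one before it is completed fails the run):
1. all the fittings and bearings present are inside the pail (horizontal distance between each of fitting_1, bearing_1, fitting_2, bearing_2, bearing_3 and pail below 0.055 m and z of fitting_1 in the frame of pail between 0 and 0.106 m and z of bearing_1 in the frame of pail between 0 and 0.106 m and z of fitting_2 in the frame of pail between 0 and 0.106 m and z of bearing_2 in the frame of pail between 0 and 0.106 m and z of bearing_3 in the frame of pail between 0 and 0.106 m), for 0.2 s.
2. the lid is shut (value of joint pail_lid below 0.05 rad), for 0.2 s.
3. the lock ring is turned home to the locked mark on the shut lid (value of joint pail_lid below 0.05 rad and value of joint pail_ring above 0.98 rad), for 0.2 s.
At the end, for the whole second after the job is handed in: every fitting and bearing present is in the pail, lid shut (within 0.05 rad), ring beyond 0.98 of 1.05 rad; the pail hangs, not swinging over 0.25 m/s, from the hook stand: grip middle within 25 mm of the hook seat, underside over 50 mm above the bench, tilt under 0.3 rad (all of step 1 and all of step 3 and distance between bail_grip and hook_seat below 0.025 m and height (world z) of pail above 0.05 m and angle between pail's own z axis and vertical below 0.3 rad and linear speed of pail below 0.25 m/s and contact force between pail and hook_stand above 2 N); the robot touches nothing.
It fails at once if the brown tape roll or the screwdriver is pushed more than 4 cm away (distance of any of tape_brown, screwdriver from where it was at the start of the episode above 0.04 m).
Of fitting_1, bearing_1, fitting_2, bearing_2, bearing_3 only 3 to 5 are there at a start; the rules pass over those that are not, and their reading is None.
At some moment in a run one of bearing_1, bearing_2, bearing_3 may be knocked a few centimetres aside while the robot is not near it.
It also fails if it takes over 208 s, if anything falls off the work surface, if the arm or the gripper's body presses on something with over 40 N, if the wrist force passes 120 N, or if a joint passes its speed limit or range.

### The arm

A 7-joint arm with a two-finger parallel gripper is mounted at the origin on a cart in front of the work surface, level with it; the furniture and walls round the work are solid. World frame = base frame: x ahead of the robot, y to its left, z up, the work surface at z = 0. Lengths are in m, angles in rad, forces in N, time in s.
With the tool pointing down it reaches from about 0.4 to 0.925 m from the base axis. Payload 5.6 kg.
Tool frame: the origin (TCP) lies midway between the tips of the shut fingers; the grasp point (between the pads) lies 19 mm behind it; z points along the fingers, y is the direction in which the jaws open and shut (so a half turn about z gives the same grasp; the last joint's range is limited). The gripper opens to 85 mm and grips with 20 to 120 N. Pads are 22 mm wide; open, the fingers measure 114 mm over their backs; the gripper's body (76 mm by 85 mm) begins 54 mm behind the grasp point. The pads swing forward as they close: fully open they stand 13 mm farther back than shut.
Start: joints at [-0.043, 0.468, -0.012, 1.603, 0.006, 1.071, -0.056], TCP at [0.65, -0, 0.231] pointing down, gripper open.
Joint ranges: [-2.53, 2.53], [-0.31, 2.02], [-1.57, 1.55], [0.28, 2.44], [-1.29, 4.43], [0.15, 1.84], [-2.92, 2.92]. Speed limits (rad/s): [2.57, 2.57, 3.14, 3.14, 3.14, 3.14, 3.14].

### API

Orientations are given as a unit quaternion [x, y, z, w].
In Python, from cell import robot, read_camera, camera_params, look_for, regions_of gives the robot as it stands.
- The arm moves only by the shell command python3 -m handwheel 'ROWS' [FORCE]. ROWS is JSON, one flat list of numbers, 7 for each row, row after row: the gripper's target within -1 to 1 (shut at 1, half-way at 0, fully open at -1), then the shift along the tool's x, y, z in cm, then the turn, a rotation vector about the tool's x, y, z in degrees. A call has 1 to 5 rows; each row shifts and turns the commanded pose from where the row before left it, along the tool's axes as they then stand; what a row does not reach is not made up. A row lasts 1/8 s, in which the tool goes at most 62.5 mm and 10.7 degrees, less where a joint would pass 70% of its speed; a pose out of reach is approached as far as the arm can. A call with a gripper value outside its range is refused whole. The fingers move at their own pace and stop on an object; FORCE is the grip in N (left out, the last holds). Time passes only in rows, so rows that do not move let the fingers close. It gives the time, the measured TCP pose, the force and the opening at its end, in the units of the state.
- robot.state(): the state, without advancing time (a new reading comes with each control period).
- read_camera(name): name is "scene" or "side" or "wrist"; returns the picture (384x512x3 uint8, red, green, blue); there is no depth.
- camera_params(name): a dict with "mtx" (3x3 intrinsics, pixels), "pose" (4x4, takes a point from camera to world coordinates). Camera axes: x right, y up, looking along -z (the intrinsics and any distortion apply to the point x, -y, -z); pixel columns grow to the right and rows downward; lengths in m; the calibration is good to about 2 mm. A picture is of the moment at which its call begins: read the wrist's pose just before it. camera_params takes no time and is no camera call; for the wrist camera it gives the pose at the moment of the call.
- robot.finish_job(): hands the job in, once; it reports no verdict.
Trained networks look in the newest picture that a camera, given by its name, has taken for a name from the list of things; names that differ only in an ending like _2 or _b are one class to them, and where a whole thing is asked for, a point or a joint stands for the part that bears it (a point fixed in the world has none). Each returns a list of dicts, best first, with "p" (0 to 1); they miss things now and then, are a little off and sometimes report something else, mostly with a low value. They report only what shows in the picture. A call takes as long as a camera call. They do not tell look-alikes from the thing itself.
- look_for(camera, name): "rect" ([centre column, centre row, width, height] in pixels, round what is visible of it).
- regions_of(camera, name): "pixels" (384x512 bool, what is visible of it) and "rect" ([centre column, centre row, width, height] in pixels, round what is visible of it).
The state is a dict: "clock": time; "q": joint angles; "qvel": joint speeds; "joint_efforts": joint torques, N m; "ee_pos": TCP position; "tool_rot": TCP orientation; "ft_force": force on the tool from outside, world axes, zero at the start; "torque": the same for the moment, N m; "gripper_width": opening from 0.0 (shut) to 1.0 (fully open).
Only numpy, scipy, OpenCV 4.12 (cv2) and the standard library are available. Lean on these libraries where they do the work, as an engineer would, in place of code of your own. Each camera call takes 0.05 s, during which the arm holds its last target.

## Working session

There is one attempt and no reset: what is moved stays moved. The work goes in short steps, Python scripts to look and compute and a shell command to move; the robot and the scene stay as the last step left them, time stands still between calls to the robot, and variables do not carry over. Pictures are saved under pics/ and viewed, and the job is handed in when it is done.

```bash
ls -la; mkdir -p pics; python3 - <<'E'
from cell import robot, read_camera, camera_params
import cv2
print(robot.state())
for n in ["scene","side","wrist"]:
    im=read_camera(n); cv2.imwrite(f"pics/a_{n}.png",im[:,:,::-1])
    p=camera_params(n); print(n,p)
E
```

```text
total 12
drwxr-xr-x  3 agent agent 4096 Dec  7 13:42 .
drwxr-xr-x 23 root  root  4096 Dec  7 13:42 ..
drwxr-xr-x  2 agent agent 4096 Dec  7 13:42 pics
{'clock': 0.0, 'q': array([-0.04301445,  0.46840522, -0.0115942 ,  1.60365836,  0.00598765,
        1.07137359, -0.05629974]), 'qvel': array([ 1.92574321e-03, -1.69646111e-04,  1.17473805e-03,  1.76907364e-04,
       -1.21222698e-03, -5.19182863e-04,  5.79322174e-07]), 'joint_efforts': array([-1.81076980e-04, -5.32374322e+01,  2.12178100e-02, -2.51299274e+01,
        1.13576866e-02,  7.69772858e-03, -1.10212341e-06]), 'ee_pos': array([ 6.49429925e-01, -6.16371987e-05,  2.30305736e-01]), 'tool_rot': array([ 7.07128658e-01,  7.07084324e-01, -6.80491340e-04, -5.96630609e-04]), 'ft_force': array([ 1.59801233, -0.78003658,  0.5490317 ]), 'torque': array([-0.01344193, -0.00067225, -0.04322139]), 'gripper_width': 0.9979597728511511}
scene {'mtx': array([[376.85012065,   0.        , 247.14941456],
       [  0.        , 376.85012065, 197.25870851],
       [  0.        ,   0.        ,   1.        ]]), 'pose': array([[-0.50928384,  0.52184362, -0
[... 450 characters left out ...]
    [-0.57992483, -0.46576419,  0.66839428,  0.40047212],
       [ 0.00413092,  0.81875615,  0.57412656,  0.71230509],
       [ 0.        ,  0.        ,  0.        ,  1.        ]])}
wrist {'mtx': array([[300.4594606 ,   0.        , 262.30770367],
       [  0.        , 300.4594606 , 194.9279626 ],
       [  0.        ,   0.        ,   1.        ]]), 'pose': array([[ 9.99998861e-01,  2.30219122e-04,  1.49178322e-03,
         6.49444778e-01],
       [-6.92143737e-04,  9.48211939e-01,  3.17637592e-01,
         8.17890804e-02],
       [-1.34140041e-03, -3.17638263e-01,  9.48211018e-01,
         3.73340022e-01],
       [ 0.00000000e+00,  0.00000000e+00,  0.00000000e+00,
         1.00000000e+00]])}
```

View images.

View pics/a_scene.png

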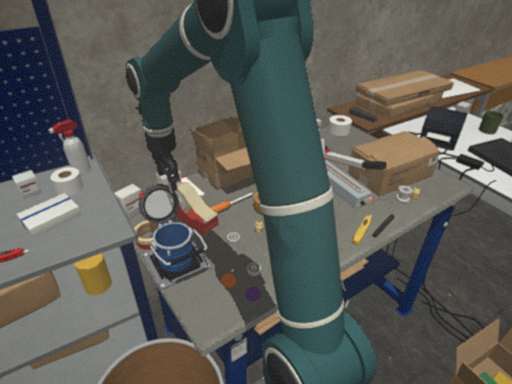

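View pics/a_side.png

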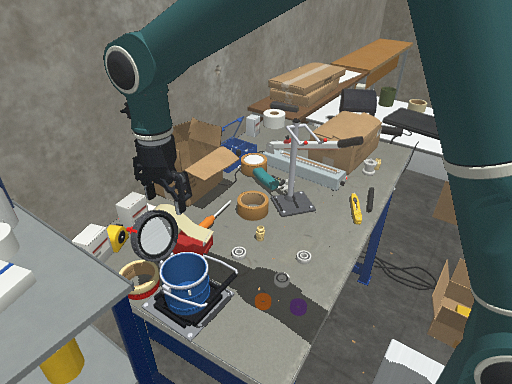

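View pics/a_wrist.png

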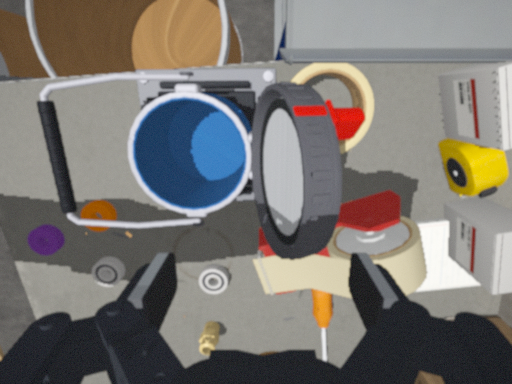

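```bash
cat > h.py <<'E'
from cell import robot, read_camera, camera_params, look_for, regions_of
import numpy as np, cv2
from scipy.spatial.transform import Rotation as R
def ray(c,u,v,z,P=None):
    P=P or camera_params(c); K=P["mtx"];T=P["pose"]
    d=T[:3,:3]@np.array([(u-K[0,2])/K[0,0],-(v-K[1,2])/K[1,1],-1.]);o=T[:3,3]
    return o+d*(z-o[2])/d[2]
def proj(c,p,P=None):
    P=P or camera_params(c); K=P["mtx"];T=P["pose"]
    q=T[:3,:3].T@(np.asarray(p)-T[:3,3]); return np.array([K[0,2]+K[0,0]*q[0]/-q[2],K[1,2]-K[1,1]*q[1]/-q[2]])
def rayod(c,u,v,P=None):
    P=P or camera_params(c); K=P["mtx"];T=P["pose"]
    d=T[:3,:3]@np.array([(u-K[0,2])/K[0,0],-(v-K[1,2])/K[1,1],-1.]);return T[:3,3],d/np.linalg.norm(d)
def tri(obs):
    A=np.zeros((3,3));b=np.zeros(3)
    for c,u,v in obs:
        o,d=rayod(c,u,v);M=np.eye(3)-np.outer(d,d);A+=M;b+=M@o
    return np.linalg.solve(A,b)
def snap(c,f,crop=None,s=1):
    im=read_camera(c)
    if crop: im=im[crop[1]:crop[3],crop[0]:crop[2]]
    if s!=1: im=cv2.resize(im,None,fx=s,fy=s,interpolation=cv2.INTER_CUBIC)
    cv2.imwrite(f"pics/{f}.png",im[:,:,::-1])
def delta(pos,tool_down_yaw=None,rot=None):
    "shift in tool axes (cm) and rotvec(deg) from measured pose to target"
    s=robot.state();r=R.from_quat(s["tool_rot"])
    t=r.inv().apply(np.asarray(pos)-s["ee_pos"])*100
    if rot is not None: return t,(r.inv()*rot).as_rotvec(degrees=True)
    return t
E
python3 - <<'E'
from h import *
Z={"bearing_1":.015,"fitting_1":.022,"pail":.05,"nest":.01,"hook_stand":.1,"tape_brown":.024,"screwdriver":.015}
for c in ["scene","side","wrist"]:
    read_camera(c)
    for n in Z:
        for r in look_for(c,n):
            if r["p"]>.15:
                u,v,w,h=r["rect"];print(c,n,round(r["p"],2),np.round(r["rect"]),ray(c,u,v,Z[n]).round(3))
print(robot.state()["clock"])
snap("side","b_side",(130,180,400,340),2.9)
E
```

```text
scene bearing_1 0.67 [254. 294.  15.  17.] [ 0.349 -0.101  0.015]
scene bearing_1 0.52 [256. 268.  16.  14.] [ 0.427 -0.157  0.015]
scene bearing_1 0.52 [231. 280.  17.  14.] [ 0.423 -0.071  0.015]
scene fitting_1 0.66 [257. 228.  13.  14.] [ 0.566 -0.247  0.022]
scene pail 0.75 [159. 204.  41.  41.] [ 0.817 -0.006  0.05 ]
scene pail 0.67 [173. 230.  66.  91.] [0.666 0.004 0.05 ]
scene nest 0.89 [180. 265.  67.  53.] [0.555 0.03  0.01 ]
scene hook_stand 0.25 [189. 258.  34.  15.] [0.486 0.022 0.1  ]
scene tape_brown 0.66 [258. 202.   8.  25.] [ 0.677 -0.321  0.024]
scene screwdriver 0.63 [188. 256.  34.  16.] [ 0.574 -0.005  0.015]
scene screwdriver 0.53 [221. 209.  20.  11.] [ 0.722 -0.196  0.015]
side bearing_1 0.78 [261. 299.  17.  14.] [ 0.434 -0.068  0.015]
side bearing_1 0.72 [305. 257.  20.  17.] [ 0.416 -0.253  0.015]
side bearing_1 0.71 [151. 236.  50.  50.] [ 0.822 -0.067  0.015]
side bearing_1 0.6 [281. 282.  16.  20.] [ 0.425 -0.141  0.015]
side bearing_1 0.57 [238. 250.  15.  14.] [ 0.58  -0.168  0.015]
side bearing_1 0.55 [296. 307.  19.  17.] [ 0.355 -0.097  0.015]
sid
[... 851 characters left out ...]
g_1 0.58 [ 98. 213.  39.  30.] [ 0.438 -0.063  0.015]
wrist bearing_1 0.31 [201. 166. 326. 193.] [ 0.575 -0.002  0.015]
wrist fitting_1 0.59 [209. 338.  24.  33.] [ 0.571 -0.257  0.022]
wrist fitting_1 0.32 [307. 168. 112. 178.] [ 0.704 -0.002  0.022]
wrist pail 0.94 [200. 167. 329. 192.] [0.581 0.006 0.05 ]
wrist nest 0.63 [209. 340.  24.  31.] [ 0.568 -0.274  0.01 ]
wrist nest 0.6 [206. 136. 136. 135.] [0.582 0.034 0.01 ]
wrist tape_brown 0.7 [306. 168. 120. 177.] [ 0.702 -0.002  0.024]
wrist tape_brown 0.51 [270. 351.  13.   2.] [ 0.661 -0.28   0.024]
wrist tape_brown 0.19 [324. 323.  23.  68.] [ 0.737 -0.23   0.024]
wrist screwdriver 0.93 [323. 326.  21.  70.] [ 0.739 -0.242  0.015]
1.35
```

View pics/b_side.png

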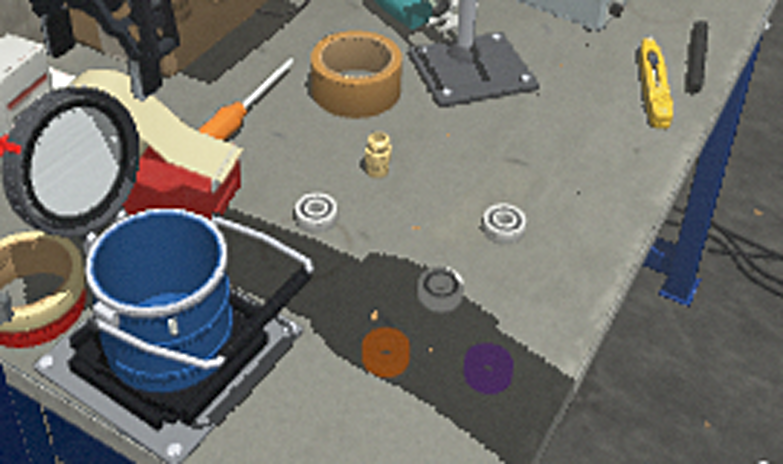

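```bash
python3 -m handwheel '[-1,-1,-1,-3,0,0,0, -1,-5,-2.3,0,0,0,0, -1,-5,-2,0,0,0,0, -1,-5,-1.5,5,0,0,0, -1,0,0,0,0,0,0]' 40; python3 - <<'E'
from h import *
P=camera_params("wrist")
snap("wrist","c_wrist")
for n,z in [("bearing_1",.015),("fitting_1",.022),("screwdriver",.015),("tape_brown",.024)]:
    for r in look_for("wrist",n):
        if r["p"]>.15:
            u,v,w,h=r["rect"];print(n,round(r["p"],2),np.round(r["rect"]),ray("wrist",u,v,z,P).round(3))
s=robot.state();print(s["clock"],s["ee_pos"])
snap("side","c_side",(240,90,400,230),4.5)
E
```

```text
clock: 2.02
ee_pos: [0.5802, -0.1579, 0.2151]
tool_rot: [0.71, 0.704, -0.003, -0.002]
ft_force: [-0.4, 0.1, -0.0]
gripper_width: 1.001
bearing_1 0.92 [ 68. 121.  44.  39.] [ 0.362 -0.103  0.015]
bearing_1 0.91 [145. 243.  32.  31.] [ 0.428 -0.255  0.015]
bearing_1 0.81 [131.  86.  40.  37.] [ 0.438 -0.066  0.015]
bearing_1 0.76 [142. 163.  38.  32.] [ 0.439 -0.151  0.015]
bearing_1 0.68 [264. 172.  34.  34.] [ 0.581 -0.163  0.015]
fitting_1 0.87 [257. 248.  24.  33.] [ 0.571 -0.259  0.022]
screwdriver 0.79 [394. 211.  26. 112.] [ 0.739 -0.212  0.015]
tape_brown 0.62 [328. 311.  75.  87.] [ 0.666 -0.353  0.024]
2.275 [ 0.5852164  -0.15161215  0.21897369]
```

View pics/c_wrist.png

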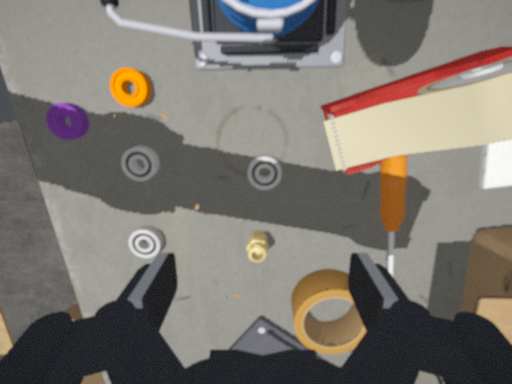

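View pics/c_side.png

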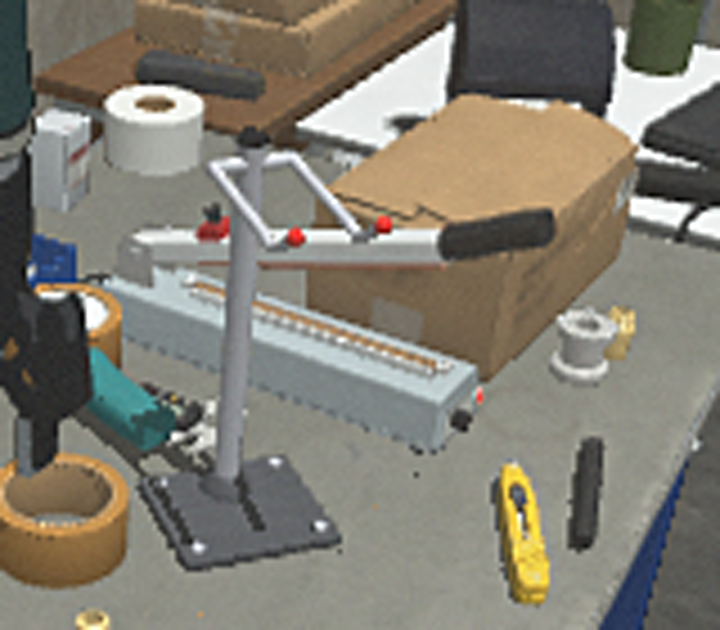

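```bash
python3 - <<'E'
from h import *
P=camera_params("wrist")
read_camera("wrist")
for r in look_for("wrist","bearing_1"):
        if r["p"]>.15:
            u,v,w,h=r["rect"];print(round(r["p"],2),np.round(r["rect"]),ray("wrist",u,v,.015,P).round(4))
print(robot.state()["ee_pos"],R.from_quat(robot.state()["tool_rot"]).as_matrix().round(3),delta([.582,-.162,.1]))
E
```

```text
0.97 [141. 244.  31.  30.] [ 0.429  -0.2533  0.015 ]
0.96 [128.  91.  37.  40.] [ 0.4383 -0.0667  0.015 ]
0.84 [138. 168.  35.  34.] [ 0.4378 -0.1522  0.015 ]
0.81 [258. 177.  31.  33.] [ 0.5803 -0.1636  0.015 ]
0.64 [ 63. 126.  43.  40.] [ 0.3595 -0.1044  0.015 ]
[ 0.58476073 -0.15211099  0.21874129] [[-0.002  1.     0.001]
 [ 1.     0.002  0.   ]
 [ 0.     0.001 -1.   ]] [-0.98866288 -0.29334526 11.87373497]
```

```bash
python3 -m handwheel '[-1,-1.1,-0.4,5.5,0,0,0, -1,0,0,5.5,0,0,0, -1,0,0,5.2,0,0,0, -1,0,0,3.5,0,0,0, -1,0,0,0,0,0,0]'; python3 - <<'E'
from h import *
P=camera_params("wrist")
snap("wrist","d_wrist")
for r in look_for("wrist","bearing_1"):
        if r["p"]>.15:
            u,v,w,h=r["rect"];print(round(r["p"],2),np.round(r["rect"]),ray("wrist",u,v,.015,P).round(4))
print(robot.state()["ee_pos"])
E
```

```text
clock: 3.05
ee_pos: [0.5782, -0.1632, 0.0186]
tool_rot: [0.707, 0.707, -0.001, -0.002]
ft_force: [-0.4, -0.0, -0.1]
gripper_width: 1.001
0.89 [ 26. 229.  50.  72.] [ 0.4506 -0.15    0.015 ]
0.72 [ 8. 72. 15. 61.] [ 0.462  -0.0719  0.015 ]
0.61 [269. 248.  72.  72.] [ 0.5813 -0.1609  0.015 ]
[ 0.58105525 -0.16413904  0.02209919]
```

View pics/d_wrist.png

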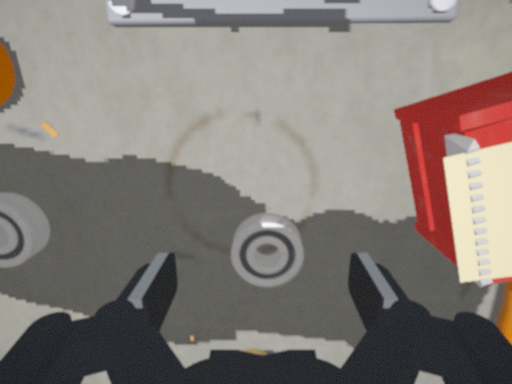

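```bash
python3 -m handwheel '[-1,0.1,0,1.95,0,0,0, 1,0,0,0,0,0,0, 1,0,0,0,0,0,0, 1,0,0,0,0,0,0, 1,0,0,0,0,0,0]' 50;python3 -m handwheel '[1,0,0,0,0,0,0, 1,0,0,-1,0,0,0, 1,0,0,-4,0,0,0,1,0,0,-6,0,0,0,1,0,0,-6,0,0,0]' ; python3 - <<'E'
from h import *
P=camera_params("wrist")
snap("wrist","e_wrist")
for n in ["pail","nest","pail_lid"]:
    for r in look_for("wrist",n)[:2]: print(n,r)
E
```

```text
clock: 3.78
ee_pos: [0.5806, -0.1634, 0.0025]
tool_rot: [0.707, 0.707, 0.0, 0.001]
ft_force: [-1.3, 1.2, 5.8]
gripper_width: 0.435
clock: 4.4
ee_pos: [0.5796, -0.1632, 0.1734]
tool_rot: [0.707, 0.707, -0.0, -0.0]
ft_force: [1.3, -0.3, -0.2]
gripper_width: 0.434
pail {'rect': [212.5, 16.2, 240.6, 32.5], 'p': 0.58}
nest {'rect': [269.4, 31.0, 174.4, 62.0], 'p': 0.92}
```

View pics/e_wrist.png

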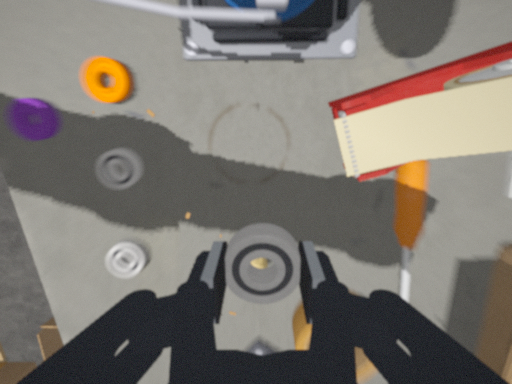

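```bash
python3 - <<'E'
from h import *
P={"mtx":camera_params("wrist")["mtx"],"pose":np.array([[ 9.99998861e-01,  2.30219122e-04,  1.49178322e-03,6.49444778e-01],[-6.92143737e-04,  9.48211939e-01,  3.17637592e-01,8.17890804e-02],[-1.34140041e-03, -3.17638263e-01,  9.48211018e-01,3.73340022e-01],[0,0,0,1]])}
for uv in [(128,150),(252,150),(190,86),(190,214)]: print(ray("wrist",*uv,.112,P).round(4))
# nest in current view
for uv in [(186,57),(356,59)]: print(ray("wrist",*uv,.006).round(4))
print(robot.state()["ee_pos"])
# pail & ellipse via side
read_camera("side")
for r in regions_of("side","pail")[:1]: print(r["p"],r["rect"])
E
```

```text
[0.5317 0.0357 0.112 ]
[0.6401 0.0356 0.112 ]
[0.5899 0.0883 0.112 ]
[ 0.5812 -0.0246  0.112 ]
[ 0.5088 -0.0483  0.006 ]
[ 0.6693 -0.0501  0.006 ]
[ 0.58052083 -0.16341466  0.17318519]
0.94 [182.1, 267.2, 111.1, 115.3]
```

```bash
python3 -m handwheel '[1,5,0,0,0,0,0, 1,5,0,0,0,0,0, 1,5,0,0,0,0,0, 1,4.3,0.2,0,0,0,0,1,0,0,3,0,0,0]'; python3 - <<'E'
from h import *
P=camera_params("wrist")
snap("wrist","f_wrist"); snap("side","f_side")
print(robot.state()["ee_pos"])
E
```

```text
clock: 5.32
ee_pos: [0.5825, 0.0352, 0.1412]
tool_rot: [0.705, 0.71, 0.001, -0.0]
ft_force: [0.5, -0.8, -1.0]
gripper_width: 0.436
[0.57842129 0.03038095 0.13689875]
```

View pics/f_wrist.png

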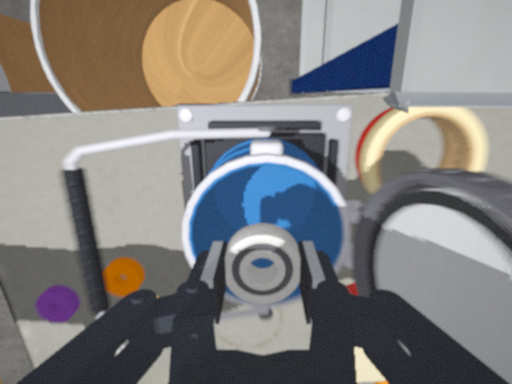

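View pics/f_side.png

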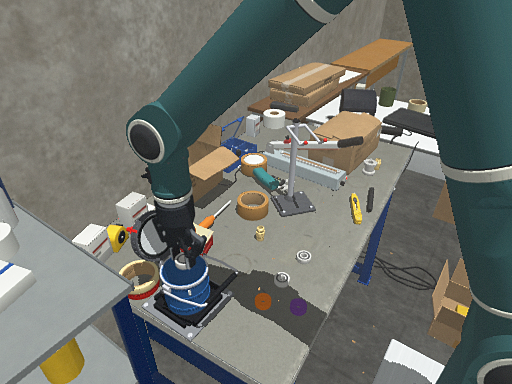

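```bash
python3 - <<'E'
from h import *
for uv in [(184,235),(347,235)]: print(ray("wrist",*uv,.112).round(4))
for uv in [(185,115),(344,115)]: print(ray("wrist",*uv,.008).round(4))
print(robot.state()["ee_pos"])
P=camera_params("wrist"); im=read_camera("wrist")
pr=regions_of("wrist","pail")
vis=im.copy()
for r in pr[:1]: print(r["p"],r["rect"])
# overlay model circle
for cx,col in [(.581,(255,0,0)),(.587,(0,255,0))]:
    for a in np.linspace(0,6.28,120):
        u,v=proj("wrist",[cx+.052*np.cos(a),.032+.052*np.sin(a),.112],P); cv2.circle(vis,(int(round(u)),int(round(v))),0,col,-1)
cv2.imwrite("pics/g.png",cv2.resize(vis,None,fx=1.5,fy=1.5)[:,:,::-1])
E
```

```text
[0.5294 0.0297 0.112 ]
[0.6298 0.0303 0.112 ]
[0.5089 0.0948 0.008 ]
[0.6481 0.095  0.008 ]
[0.57842129 0.03038095 0.13689875]
0.64 [284.4, 249.1, 451.7, 269.9]
```

View pics/g.png

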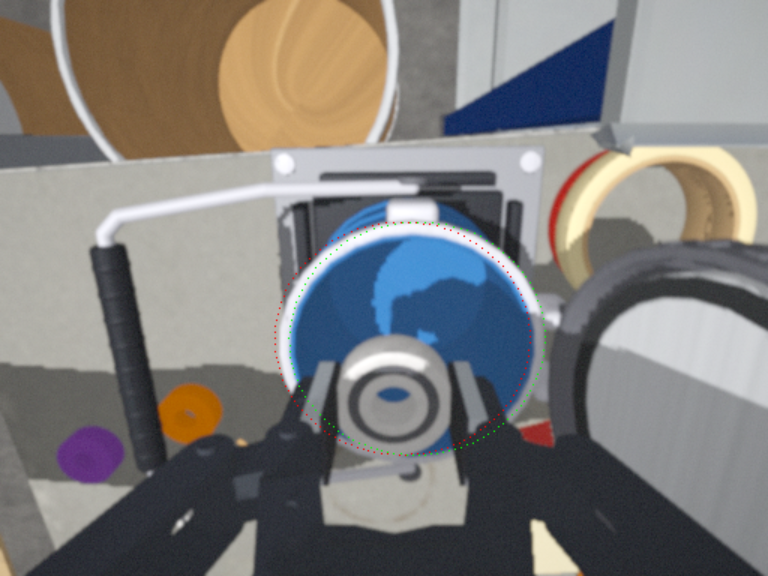

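```bash
python3 -m handwheel '[1,0,0.5,3.8,0,0,0, -0.35,0,0,0,0,0,0, -0.35,0,0,0,0,0,0,-0.35,0,0,0,0,0,0,-0.35,0,0,-4,0,0,0]';  python3 -m handwheel '[-0.35,0,0,-4,0,0,0, -1,-6,-1.5,0,0,0,0, -1,-6,-3,0,0,0,0, -1,-4,-5,0,0,0,0, -1,-2,-5,0,0,0,0]';python3 - <<'E'
from h import *
P=camera_params("wrist")
snap("wrist","h_wrist")
for n,z in [("bearing_1",.015),("fitting_1",.022)]:
    for r in look_for("wrist",n):
        if r["p"]>.15:
            u,v,w,h=r["rect"];print(n,round(r["p"],2),np.round(r["rect"]),ray("wrist",u,v,z,P).round(4))
print(robot.state()["ee_pos"],robot.state()["clock"]);snap("side","h_side",(130,180,400,340),2.9)
E
```

```text
clock: 6.15
ee_pos: [0.5852, 0.0295, 0.1426]
tool_rot: [0.707, 0.707, -0.002, -0.001]
ft_force: [0.9, 0.2, -0.1]
gripper_width: 0.673
clock: 6.78
ee_pos: [0.444, -0.1478, 0.1847]
tool_rot: [0.708, 0.706, 0.0, 0.001]
ft_force: [-0.0, -0.2, 0.3]
gripper_width: 0.996
bearing_1 0.79 [178. 134.  42.  41.] [ 0.3578 -0.1041  0.015 ]
bearing_1 0.75 [248. 260.  30.  34.] [ 0.4266 -0.2524  0.015 ]
bearing_1 0.66 [252. 177.  35.  37.] [ 0.4333 -0.1505  0.015 ]
bearing_1 0.63 [253.  97.  41.  42.] [ 0.4353 -0.0685  0.015 ]
fitting_1 0.43 [370. 258.  27.  17.] [ 0.5679 -0.2464  0.022 ]
[ 0.44351653 -0.14669873  0.18481065] 6.925
```

View pics/h_side.png

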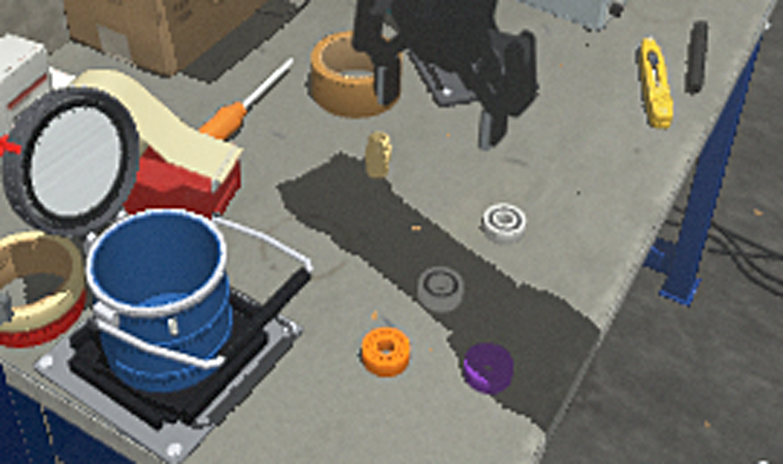

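View pics/h_wrist.png

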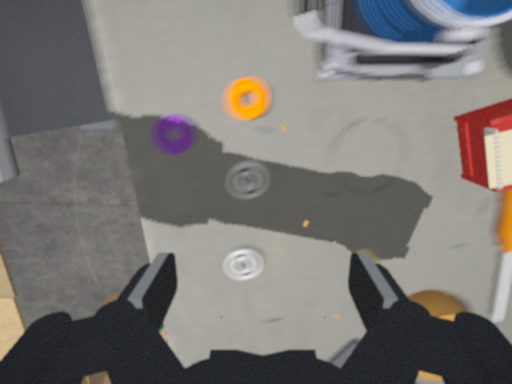

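```bash
python3 -m handwheel '[-1,-0.4,-0.7,5.5,0,0,0, -1,0,0,5.5,0,0,0, -1,0,0,5,0,0,0, -1,0,0,0,0,0,0, -1,0,0,0,0,0,0]'; python3 - <<'E'
from h import *
P=camera_params("wrist")
snap("wrist","i_wrist")
for r in look_for("wrist","bearing_1"):
        if r["p"]>.15:
            u,v,w,h=r["rect"];print(round(r["p"],2),np.round(r["rect"]),ray("wrist",u,v,.015,P).round(4))
print(robot.state()["ee_pos"])
E
```

```text
clock: 7.6
ee_pos: [0.4402, -0.1491, 0.025]
tool_rot: [0.707, 0.707, 0.001, 0.001]
ft_force: [-0.3, -0.2, 0.7]
gripper_width: 0.999
0.98 [251. 245.  68.  69.] [ 0.4333 -0.1484  0.015 ]
0.96 [251.  95.  80.  86.] [ 0.4345 -0.0675  0.015 ]
0.66 [106. 167.  87.  82.] [ 0.3586 -0.1028  0.015 ]
[ 0.44059389 -0.14947919  0.02588089]
```

View pics/i_wrist.png

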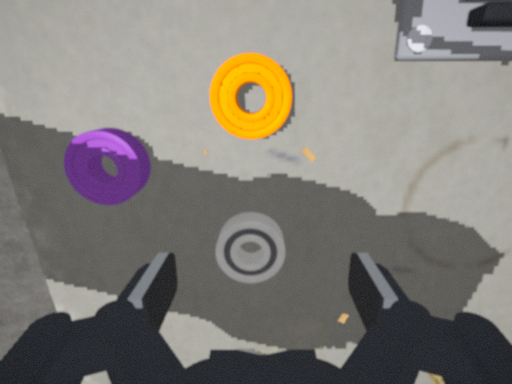

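```bash
python3 -m handwheel '[-1,0,-0.6,1.2,0,0,0, -1,0,0,1.1,0,0,0, 1,0,0,0,0,0,0, 1,0,0,0,0,0,0, 1,0,0,0,0,0,0]' 50;python3 -m handwheel '[1,0,0,0,0,0,0, 1,0,0,0,0,0,0, 1,0,0,-4,0,0,0,1,2,2,-6,0,0,0,1,5,3.5,-6,0,0,0]' ; python3 -c "
from h import *
print(delta([.584,.031,.175]))"
```

```text
clock: 8.32
ee_pos: [0.4325, -0.1493, 0.001]
tool_rot: [0.707, 0.707, 0.0, 0.0]
ft_force: [-1.2, 0.9, 3.6]
gripper_width: 0.44
clock: 8.95
ee_pos: [0.4771, -0.0948, 0.1431]
tool_rot: [0.709, 0.706, 0.0, 0.001]
ft_force: [1.7, 0.0, -1.0]
gripper_width: 0.437
[12.62043341 10.64332184 -3.19031116]
```

```bash
python3 -m handwheel '[1,4,4,-1.5,0,0,0, 1,4,4,0,0,0,0, 1,3,1.6,0,0,0,0, 1,0,0,3.5,0,0,0,1,0,0,3.5,0,0,0]'; python3 - <<'E'
from h import *
snap("wrist","j_wrist")
print(robot.state()["ee_pos"])
print(delta([.584,.031,.1]))
E
```

```text
clock: 9.57
ee_pos: [0.5738, 0.0173, 0.0855]
tool_rot: [0.707, 0.707, 0.001, 0.001]
ft_force: [2.9, 1.7, 1.2]
gripper_width: 0.437
[0.5713711  0.01722465 0.08126064]
[ 1.37750556  1.25833565 -1.87701874]
```

View pics/j_wrist.png

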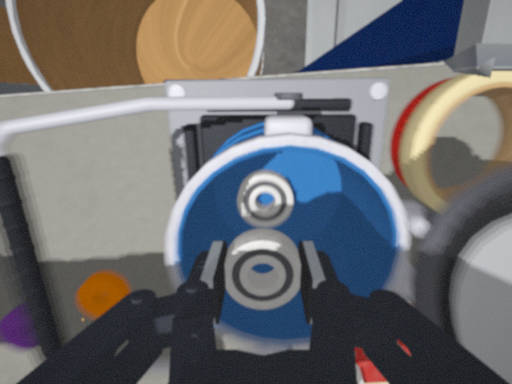

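```bash
python3 -m handwheel '[1,1.2,1.2,-1.5,0,0,0, 1,0,0,0,0,0,0, -0.35,0,0,0,0,0,0,-0.35,0,0,0,0,0,0,-0.35,0,0,0,0,0,0]';  python3 -m handwheel '[-0.35,0,0,-4,0,0,0, -0.35,0,0,-4,0,0,0, -1,-5,-3,0,0,0,0, -1,-6,-4,0,0,0,0, -1,-6,-4,0,0,0,0]';python3 -m handwheel '[-1,-5,-3,0,0,0,0, -1,-5,-1,0,0,0,0,-1,0,0,0,0,0,0]';python3 - <<'E'
from h import *
P=camera_params("wrist")
snap("wrist","k_wrist")
for n,z in [("bearing_1",.015),("fitting_1",.022)]:
    for r in look_for("wrist",n):
        if r["p"]>.15:
            u,v,w,h=r["rect"];print(n,round(r["p"],2),np.round(r["rect"]),ray("wrist",u,v,z,P).round(4))
print(robot.state()["ee_pos"],robot.state()["clock"]);
E
```

```text
clock: 10.25
ee_pos: [0.5843, 0.0277, 0.1008]
tool_rot: [0.707, 0.707, -0.0, -0.0]
ft_force: [0.3, 1.1, -0.7]
gripper_width: 0.679
clock: 10.88
ee_pos: [0.4841, -0.1275, 0.1811]
tool_rot: [0.707, 0.707, 0.0, 0.0]
ft_force: [1.2, -0.3, 0.4]
gripper_width: 1.001
clock: 11.25
ee_pos: [0.4436, -0.2303, 0.1812]
tool_rot: [0.71, 0.704, -0.001, 0.001]
ft_force: [-0.5, 0.8, -0.4]
gripper_width: 1.002
bearing_1 0.97 [253.  12.  45.  24.] [ 0.4362 -0.0785  0.015 ]
bearing_1 0.92 [170.  46.  49.  49.] [ 0.3585 -0.1053  0.015 ]
bearing_1 0.64 [247. 196.  35.  39.] [ 0.4262 -0.2539  0.015 ]
fitting_1 0.89 [384. 202.  36.  32.] [ 0.5728 -0.2587  0.022 ]
[ 0.44546829 -0.22498891  0.1808066 ] 11.4
```

View pics/k_wrist.png

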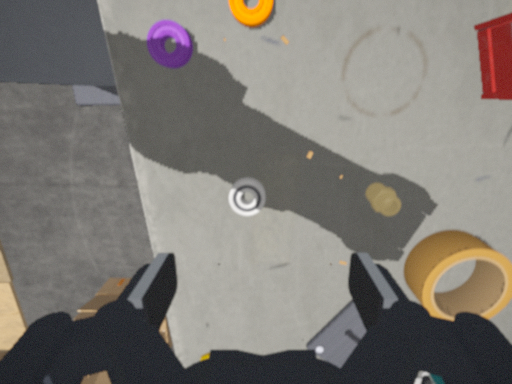

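```bash
python3 -m handwheel '[-1,-2.8,-1.8,3,0,0,0, -1,0,0,5.5,0,0,0, -1,0,0,5,0,0,0, -1,0,0,2,0,0,0, -1,0,0,0,0,0,0]'; python3 - <<'E'
from h import *
P=camera_params("wrist")
snap("wrist","l_wrist")
for r in look_for("wrist","bearing_1"):
        if r["p"]>.15:
            u,v,w,h=r["rect"];print(round(r["p"],2),np.round(r["rect"]),ray("wrist",u,v,.015,P).round(4))
print(robot.state()["ee_pos"])
E
```

```text
clock: 12.02
ee_pos: [0.4268, -0.2517, 0.0244]
tool_rot: [0.706, 0.708, -0.0, -0.002]
ft_force: [-0.5, 0.9, -0.0]
gripper_width: 0.999
0.61 [259. 249.  71.  72.] [ 0.4247 -0.253   0.015 ]
[ 0.4282555  -0.25310923  0.02643063]
```

View pics/l_wrist.png

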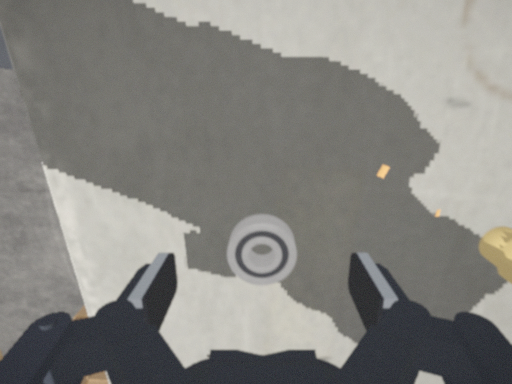

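Bearing centred between the jaws at (262,249).

```bash
python3 -m handwheel '[-1,0,-0.2,1.3,0,0,0, -1,0,0,1.1,0,0,0, 1,0,0,0,0,0,0, 1,0,0,0,0,0,0, 1,0,0,0,0,0,0]' 50;python3 -m handwheel '[1,0,0,0,0,0,0, 1,0,0,0,0,0,0, 1,0,0,-4,0,0,0,1,2,2,-6,0,0,0,1,4,2,-6,0,0,0]' ; python3 -m handwheel '[1,4.5,3,-2.5,0,0,0,1,4.5,3,0,0,0,0,1,4.5,3,0,0,0,0,1,4.5,2,0,0,0,0,1,4.5,0.5,0,0,0,0]' ;python3 -c "
from h import *
read_camera('wrist');print(delta([.582,.029,.1]),robot.state()['gripper_width'])"
```

```text
clock: 12.75
ee_pos: [0.4256, -0.254, 0.0025]
tool_rot: [0.707, 0.707, 0.0, 0.0]
ft_force: [-1.1, 0.5, 3.2]
gripper_width: 0.435
clock: 13.38
ee_pos: [0.4614, -0.2022, 0.1505]
tool_rot: [0.708, 0.706, 0.0, 0.001]
ft_force: [0.4, 0.7, -0.6]
gripper_width: 0.437
clock: 14.0
ee_pos: [0.5768, 0.0251, 0.1734]
tool_rot: [0.707, 0.707, 0.0, 0.0]
ft_force: [0.2, 0.5, -0.3]
gripper_width: 0.437
[-0.47440457  0.54016304  7.32484106] 0.4365924821812655
```

```bash
python3 -m handwheel '[1,-0.3,0.5,3,0,0,0, 1,0,0,4,0,0,0, 1,0,0,0,0,0,0, -0.35,0,0,0,0,0,0,-0.35,0,0,0,0,0,0]';  python3 -m handwheel '[-0.35,0,0,0,0,0,0,-0.35,0,0,-5,0,0,0, -0.35,0,0,-4,0,0,0, -1,-5,-0.5,0,0,0,0, -1,-6,-0.5,0,0,0,0]'; python3 -m handwheel '[-1,-6,0,0,0,0,0,-1,-4,0,0,0,0,0,-1,0,0,0,0,0,0]';python3 - <<'E'
from h import *
P=camera_params("wrist")
snap("wrist","m_wrist")
for n,z in [("bearing_1",.015),("fitting_1",.022)]:
    for r in look_for("wrist",n):
        if r["p"]>.15:
            u,v,w,h=r["rect"];print(n,round(r["p"],2),np.round(r["rect"]),ray("wrist",u,v,z,P).round(4))
print(robot.state()["ee_pos"],robot.state()["clock"]);
E
```

```text
clock: 14.68
ee_pos: [0.5823, 0.0204, 0.1055]
tool_rot: [0.707, 0.707, 0.001, 0.001]
ft_force: [-0.5, 0.8, 0.3]
gripper_width: 0.675
clock: 15.3
ee_pos: [0.5717, -0.0894, 0.1953]
tool_rot: [0.706, 0.708, 0.001, 0.001]
ft_force: [0.7, -0.1, 0.4]
gripper_width: 1.002
clock: 15.68
ee_pos: [0.5702, -0.1944, 0.1944]
tool_rot: [0.71, 0.705, -0.0, 0.001]
ft_force: [-0.9, 0.5, -0.6]
gripper_width: 1.005
bearing_1 0.84 [124.  46.  49.  44.] [ 0.4367 -0.068   0.015 ]
bearing_1 0.57 [54. 88. 52. 42.] [ 0.36   -0.1056  0.015 ]
fitting_1 0.83 [263. 227.  26.  32.] [ 0.5702 -0.2575  0.022 ]
[ 0.57117226 -0.18825927  0.19387876] 15.825
```

View pics/m_wrist.png

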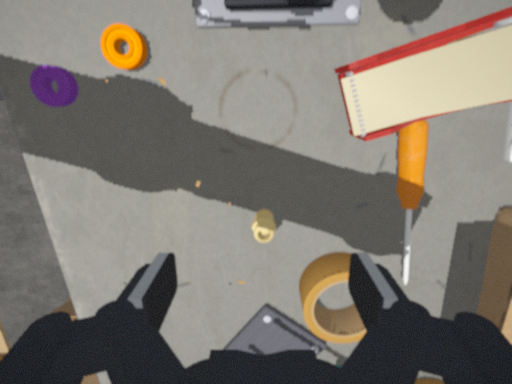

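```bash
python3 -m handwheel '[-1,-3.8,0,3,0,0,0, -1,-3.2,0,3,0,0,0, -1,0,0,4,0,0,0, -1,0,0,1,0,0,0, -1,0,0,0,0,0,0]'; python3 - <<'E'
from h import *
P=camera_params("wrist")
snap("wrist","n_wrist")
for r in look_for("wrist","fitting_1"):
        if r["p"]>.15:
            u,v,w,h=r["rect"];print(round(r["p"],2),np.round(r["rect"]),ray("wrist",u,v,.022,P).round(4))
print(robot.state()["ee_pos"])
for p in [(.571,-.258,0),(.571,-.258,.046)]: print(proj("wrist",p))
E
```

```text
clock: 16.45
ee_pos: [0.5715, -0.2578, 0.0837]
tool_rot: [0.706, 0.708, 0.0, -0.0]
ft_force: [0.1, 0.2, 0.8]
gripper_width: 1.0
0.65 [262. 212.  41.  51.] [ 0.5706 -0.2579  0.022 ]
[ 0.57236732 -0.25888886  0.08524036]
[260.82779513 200.28745409]
[260.68465377 223.63391866]
```

View pics/n_wrist.png

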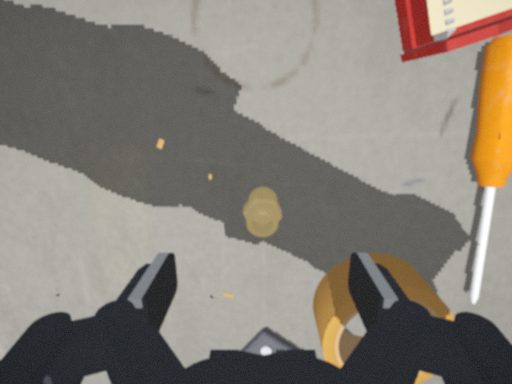

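```bash
python3 -m handwheel '[-1,0,0,4,0,0,0, -1,0,0,3.6,0,0,0, -1,0,0,0,0,0,0, 1,0,0,0,0,0,0, 1,0,0,0,0,0,0]' 50;python3 -m handwheel '[1,0,0,0,0,0,0,1,0,0,0,0,0,0,1,0,0,0,0,0,0]' ; python3 - <<'E'
from h import *
snap("side","o_side",(200,150,360,280),4.5)
E
```

```text
clock: 17.18
ee_pos: [0.5724, -0.2602, 0.0098]
tool_rot: [0.707, 0.707, 0.001, 0.002]
ft_force: [0.6, -0.0, -0.5]
gripper_width: 0.6
clock: 17.55
ee_pos: [0.5715, -0.2599, 0.0091]
tool_rot: [0.707, 0.707, 0.0, 0.001]
ft_force: [-1.7, 0.2, 6.3]
gripper_width: 0.308
```

View pics/o_side.png

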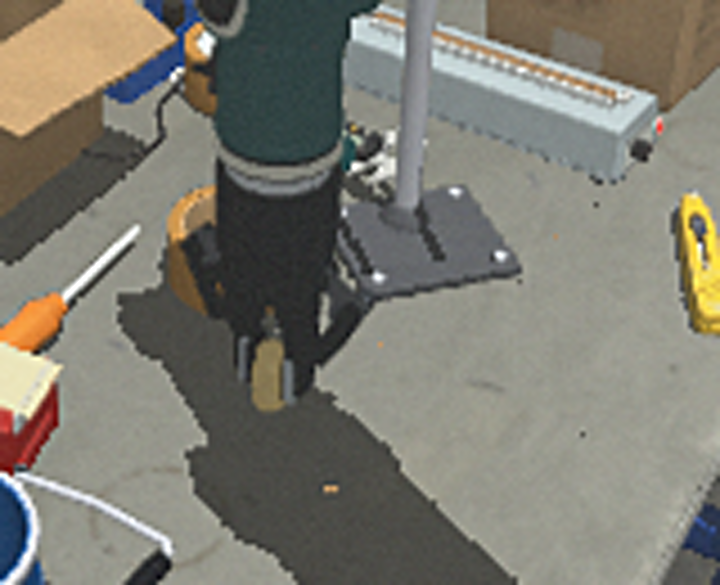

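```bash
python3 -m handwheel '[1,0,0,-3,0,0,0,1,0,0,-5,0,0,0,1,3,0,-5,0,0,0,1,5,0,-4.5,0,0,0,1,5,0.5,0,0,0,0]' ; python3 -m handwheel '[1,5,0.5,0,0,0,0,1,5,0,0,0,0,0,1,5,0,0,0,0,0,1,0,0,0,0,0,0]' ;python3 - <<'E'
from h import *
snap("wrist","p_wrist")
print(delta([.58,.029,.1]),robot.state()['gripper_width'])
E
```

```text
clock: 18.23
ee_pos: [0.578, -0.1331, 0.1839]
tool_rot: [0.708, 0.706, 0.002, 0.003]
ft_force: [1.1, 0.2, -2.0]
gripper_width: 0.311
clock: 18.73
ee_pos: [0.5805, 0.0227, 0.1796]
tool_rot: [0.704, 0.71, 0.001, -0.001]
ft_force: [0.1, -0.8, -0.8]
gripper_width: 0.315
[ 0.96945787 -0.06239627  7.95900162] 0.31352695313158596
```

View pics/p_wrist.png

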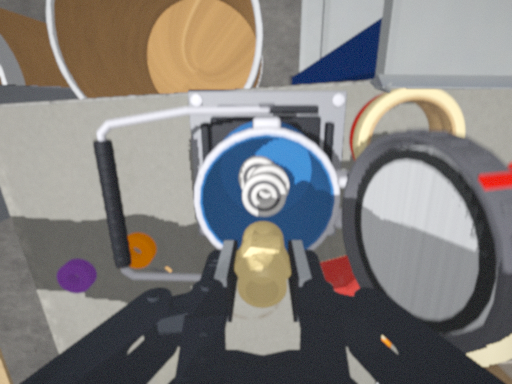

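```bash
python3 -m handwheel '[1,-0.8,0.3,4,0,0,0,1,0,0,4,0,0,0,1,0,0,2,0,0,0,1,0,0,0,0,0,0]' ;python3 - <<'E'
from h import *
snap("wrist","q_wrist")
print(delta([.583,.012,.08]),robot.state()['ft_force'])
E
```

```text
clock: 19.27
ee_pos: [0.5826, 0.0069, 0.0779]
tool_rot: [0.708, 0.706, -0.002, -0.001]
ft_force: [0.1, -0.2, -0.8]
gripper_width: 0.309
[ 0.46902419 -0.07117681 -0.0757975 ] [ 0.401995    0.93909214 -1.03326688]
```

View pics/q_wrist.png

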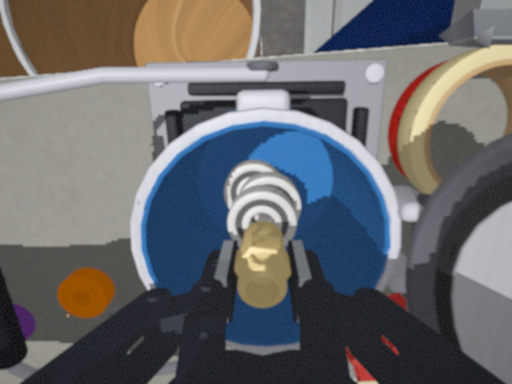

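```bash
python3 -m handwheel '[0.2,0.2,0,0.5,0,0,0,0.2,0,0,0,0,0,0,0.2,0,0,0,0,0,0,0.2,0,0,-4,0,0,0,0.2,0,0,-6,0,0,0]' ;python3 -m handwheel '[0.2,-2,0,-6,0,0,0,0.2,-3,0,-4,0,0,0,0.2,0,0,0,0,0,0]'; python3 - <<'E'
from h import *
snap("wrist","r_wrist")
print(robot.state()["ee_pos"])
snap("side","r_side",(90,170,290,340),3.5)
E
```

```text
clock: 19.95
ee_pos: [0.5826, 0.0108, 0.1742]
tool_rot: [0.707, 0.707, -0.002, -0.001]
ft_force: [0.6, -0.1, 0.6]
gripper_width: 0.399
clock: 20.32
ee_pos: [0.5858, -0.0422, 0.2783]
tool_rot: [0.709, 0.705, 0.003, 0.003]
ft_force: [0.2, -0.2, -0.6]
gripper_width: 0.397
[ 0.58451389 -0.04009185  0.27566668]
```

View pics/r_wrist.png

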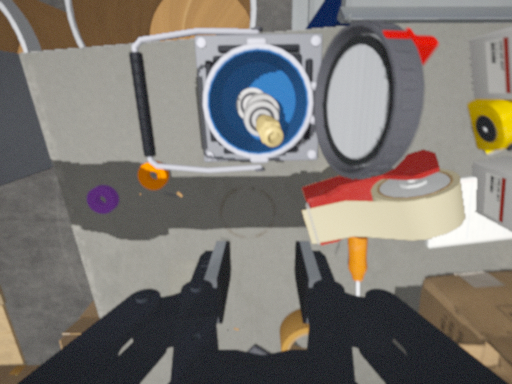

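View pics/r_side.png

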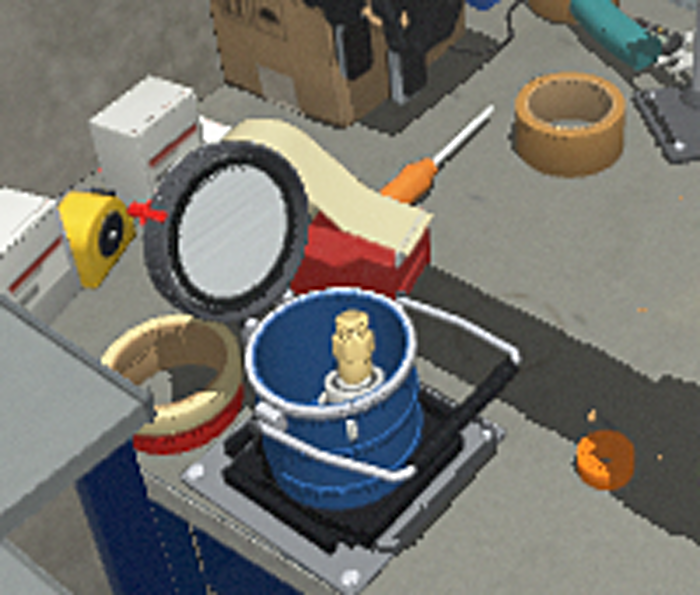

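```bash
python3 - <<'E'
from h import *
print(tri([("wrist",272,137),("side",190.6,261.5)]), tri([("wrist",265,118),("side",191,278)]))
E
```

```text
[5.92506810e-01 2.96211201e-05 1.03559565e-01] [0.5844756  0.01494273 0.06535849]
```

```bash
python3 - <<'E'
import cv2
im=cv2.imread("pics/r_wrist.png")[30:180,180:440]
cv2.imwrite("pics/r2.png",cv2.resize(im,None,fx=3,fy=3,interpolation=cv2.INTER_CUBIC))
E
```

```text
(no output)
```

View pics/r2.png

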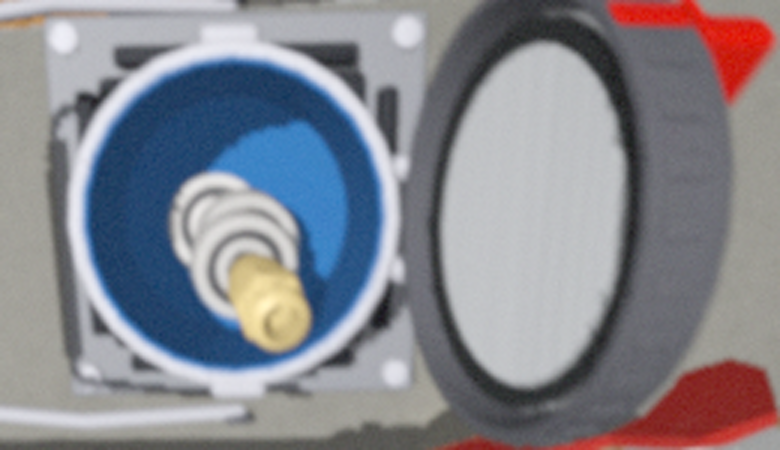

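```bash
python3 -m handwheel '[1,2,4,-0.5,0,0,0,1,2,4,0,0,0,0,1,2,3.5,0,0,0,0,1,1,3,0,0,0,0,1,0,0,0,0,0,0]' ; python3 - <<'E'
from h import *
snap("side","s_side",(90,110,290,340),2.6)
print(delta([.727,.031,.19]),robot.state()["gripper_width"])
E
```

```text
clock: 21.05
ee_pos: [0.729, 0.0342, 0.2749]
tool_rot: [0.706, 0.708, -0.001, -0.002]
ft_force: [0.3, 0.5, 0.1]
gripper_width: -0.002
[-0.18477671 -0.07422395  8.55214442] 0.000840828863853651
```

View pics/s_side.png

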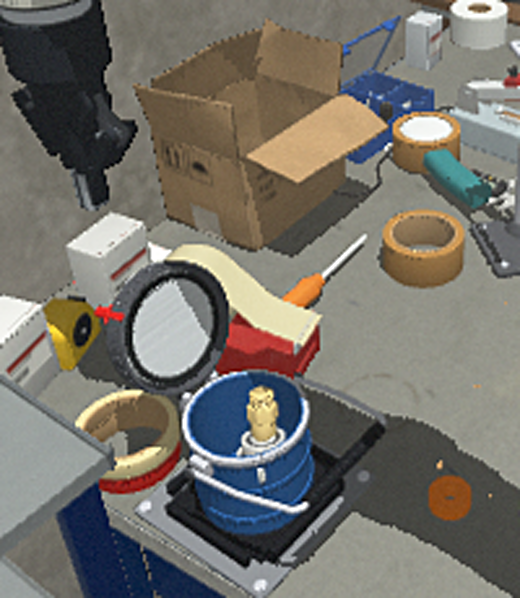

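```bash
python3 -m handwheel '[1,-0.2,0,3.5,0,0,0,1,0,0,2.5,0,0,0,1,0,0,2.5,0,0,0,1,0,0,0,0,0,0]' ; python3 - <<'E'
from h import *
snap("side","t_side",(90,110,290,340),2.6)
print(robot.state()["ee_pos"],robot.state()["ft_force"])
E
```

```text
clock: 21.6
ee_pos: [0.7262, 0.0289, 0.1907]
tool_rot: [0.707, 0.707, -0.002, -0.002]
ft_force: [1.0, 0.9, 0.1]
gripper_width: 0.003
[0.72758951 0.0289764  0.19274642] [ 1.49882694 -0.06406141  1.10008918]
```

View pics/t_side.png

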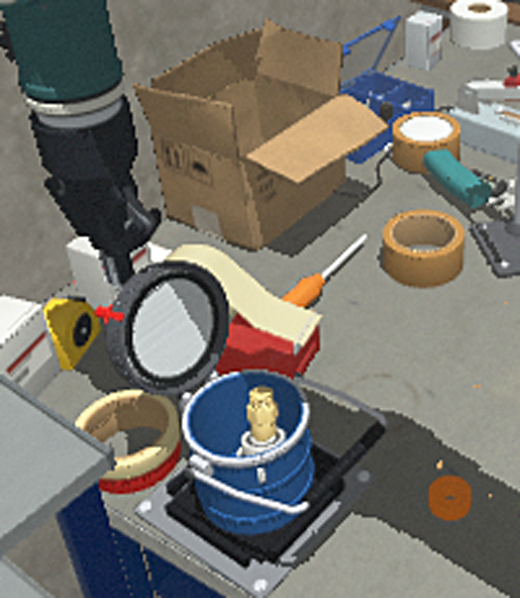

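Fingers are behind the lid. Pull toward the robot in small rows.

```bash
python3 -m handwheel '[1,0,-1.5,0,0,0,0,1,0,-1.5,0,0,0,0,1,0,-1.5,0,0,0,0,1,0,-1.5,0,0,0,0,1,0,-1.5,0,0,0,0]'; python3 -m handwheel '[1,0,-1.5,0,0,0,0,1,0,-1.5,0,0,0,0,1,0,-1,-1,0,0,0,1,0,0,0,0,0,0,1,0,0,0,0,0,0]'; python3 - <<'E'
from h import *
snap("side","u_side",(90,110,290,340),2.6)
print(robot.state()["ee_pos"],robot.state()["ft_force"])
E
```

```text
clock: 22.28
ee_pos: [0.6544, 0.029, 0.1959]
tool_rot: [0.707, 0.707, 0.001, 0.001]
ft_force: [2.2, -0.2, 0.9]
gripper_width: 0.002
clock: 22.9
ee_pos: [0.6146, 0.0291, 0.2044]
tool_rot: [0.707, 0.707, 0.001, 0.001]
ft_force: [0.2, -1.2, 0.5]
gripper_width: -0.004
[0.61443157 0.02908349 0.20397051] [ 0.68540351 -0.61177086 -0.7126625 ]
```

View pics/u_side.png

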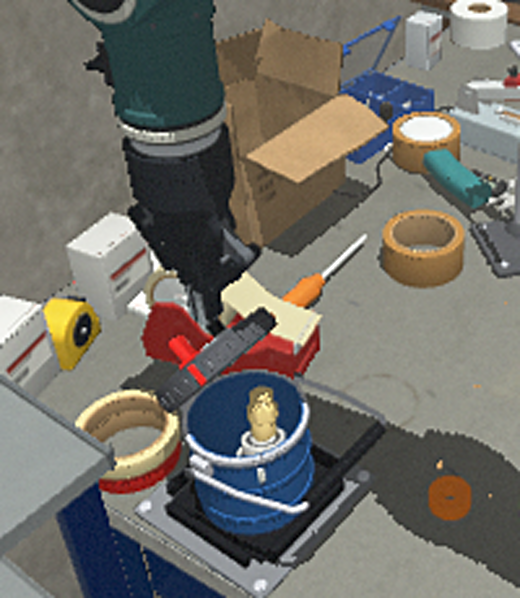

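```bash
python3 -m handwheel '[1,0,0,-3,0,0,0,1,0,0,-3,0,0,0,0,0,0,-1,0,0,0,-1,0,0,0,0,0,0,-1,0,0,0,0,0,0]';python3 -m handwheel '[-1,-2,0,0,0,0,0,-1,-2,0,0,0,0,0,-1,0,0,0,0,0,0,-1,0,0,0,0,0,0,-1,0,0,0,0,0,0]'; python3 - <<'E'
from h import *
snap("side","v_side",(90,110,290,340),2.6);snap("wrist","v_wrist")
s=robot.state();print(s["ee_pos"],s["ft_force"],s["clock"])
E
```

```text
clock: 23.58
ee_pos: [0.6132, 0.0291, 0.2721]
tool_rot: [0.707, 0.707, -0.001, -0.001]
ft_force: [-0.2, 0.2, 0.5]
gripper_width: 0.638
clock: 24.2
ee_pos: [0.6139, -0.0101, 0.2736]
tool_rot: [0.707, 0.707, 0.0, -0.0]
ft_force: [-0.4, -0.7, -0.8]
gripper_width: 0.997
[ 0.613905   -0.01015166  0.27368934] [ 0.04732741 -0.35843697  0.7309661 ] 24.3
```

View pics/v_side.png

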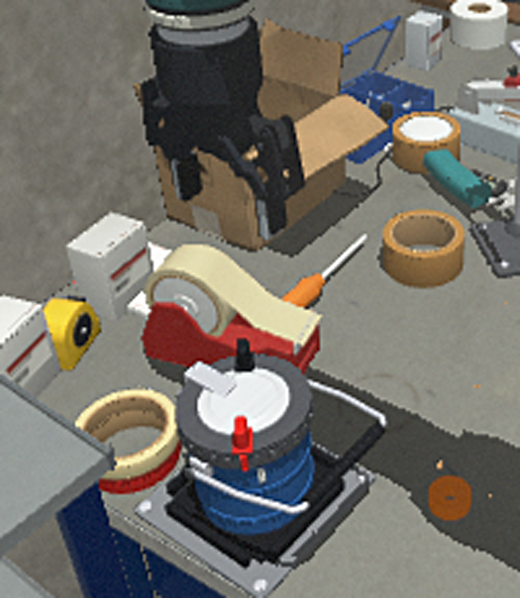

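View pics/v_wrist.png

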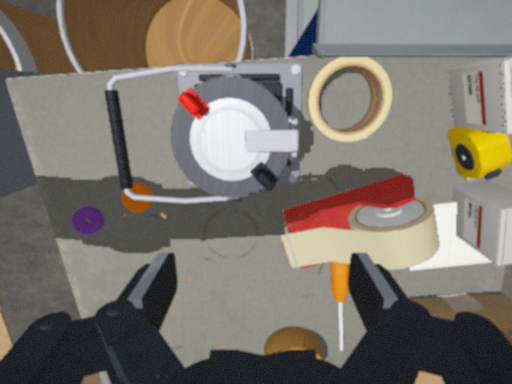

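```bash
python3 - <<'E'
from h import *
im=cv2.imread("pics/v_wrist.png")[55:215,90:320]
cv2.imwrite("pics/v2.png",cv2.resize(im,None,fx=3.4,fy=3.4,interpolation=cv2.INTER_CUBIC))
E
```

```text
(no output)
```

View pics/v2.png

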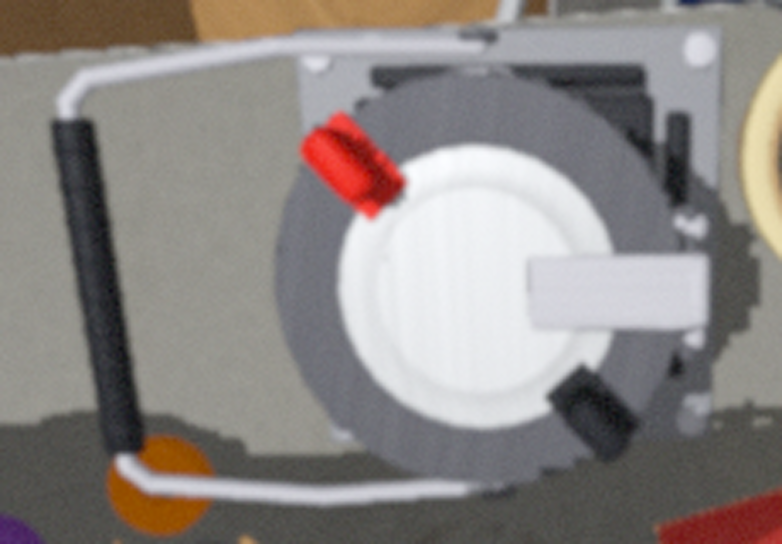

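```bash
python3 - <<'E'
from h import *
def f(x,y): return 90+x/3.4,55+y/3.4
r=ray("wrist",*f(345,172),.1505);b=ray("wrist",*f(592,415),.1505)
print(r,b,(r+b)/2,np.linalg.norm(r-b),np.degrees(np.arctan2(*(r-b)[[1,0]])))
# ring outer circle at z .128
for p in [(277,275),(683,275),(478,68),(478,480)]: print(ray("wrist",*f(*p),.1285).round(4))
# bolts on nest
for p in [(315,57),(700,48),(694,412)]: print(ray("wrist",*f(*p),.009).round(4))
# grip ends (z ~.108)
for p in [(75,122),(127,455)]: print(ray("wrist",*f(*p),.108).round(4))
E
```

```text
[0.55336399 0.06261297 0.1505    ] [ 6.15192620e-01 -1.01246579e-04  1.50500000e-01] [0.58427831 0.03125586 0.1505    ] 0.08806731281187731 134.5925937389783
[0.5274 0.0343 0.1285]
[0.6406 0.0344 0.1285]
[0.5852 0.088  0.1285]
[ 0.5814 -0.0261  0.1285]
[0.5133 0.0986 0.009 ]
[0.6556 0.1017 0.009 ]
[ 0.6581 -0.037   0.009 ]
[0.4677 0.0748 0.108 ]
[ 0.4684 -0.0247  0.108 ]
```

```bash
python3 -m handwheel '[-1,2.2,-1.5,2,0,0,0,-1,2,-1.5,4,0,0,0,-1,0,0,4,0,0,0,-1,0,0,0,0,0,9,-1,0,0,0,0,0,0]';python3 - <<'E'
from h import *
snap("wrist","w_wrist");snap("side","w_side",(90,110,290,340),2.6)
s=robot.state();print(s["ee_pos"],s["ft_force"],s["clock"],R.from_quat(s["tool_rot"]).as_matrix().round(3))
r=R.from_quat(s["tool_rot"]).inv();print(r.apply(np.array([.584,.0315,.127])-s["ee_pos"])*100)
E
```

```text
clock: 24.92
ee_pos: [0.5839, 0.0316, 0.1733]
tool_rot: [0.76, 0.65, -0.0, -0.0]
ft_force: [0.2, -0.3, -0.4]
gripper_width: 0.999
[0.58436269 0.031511   0.17418951] [-0.15847163 -0.09784093  0.84098885] 25.025 [[ 0.153  0.988  0.001]
 [ 0.988 -0.153  0.   ]
 [ 0.     0.001 -1.   ]]
[-0.00798964 -0.04091654  4.71890622]
```

View pics/w_wrist.png

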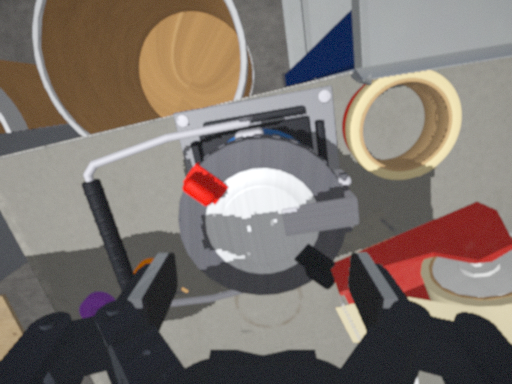

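View pics/w_side.png

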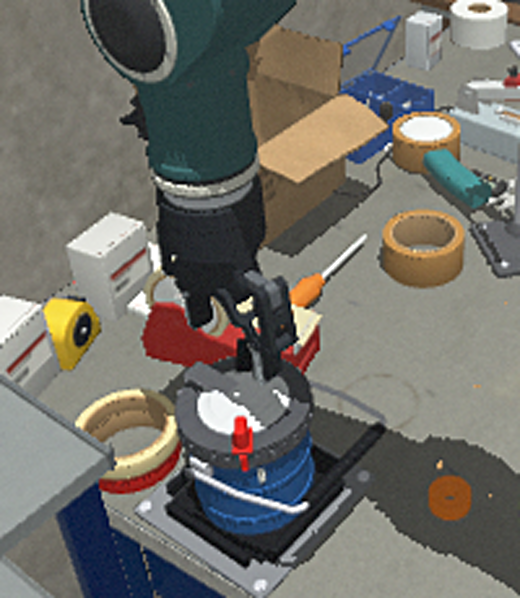

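```bash
python3 - <<'E'
from h import *
r=ray("wrist",203,184,.1505);b=ray("wrist",316,265,.1505)
print(r,b,(r+b)/2,np.linalg.norm(r-b),np.degrees(np.arctan2(*(r-b)[[1,0]])))
E
python3 -m handwheel '[-1,0,0,2,0,0,0,-1,0,0,1.5,0,0,0,-1,0,0,1,0,0,0,-1,0,0,0,0,0,0]';python3 - <<'E'
from h import *
snap("wrist","x_wrist");snap("side","x_side",(90,110,290,340),2.6)
s=robot.state();print(s["ee_pos"],s["ft_force"],s["torque"])
E
```

```text
[0.55519795 0.0691283  0.1505    ] [0.61442028 0.00573564 0.1505    ] [0.58480912 0.03743197 0.1505    ] 0.08675201950302537 133.05203202290204
clock: 25.52
ee_pos: [0.5835, 0.031, 0.128]
tool_rot: [0.76, 0.65, -0.001, -0.0]
ft_force: [-0.3, -0.6, 0.3]
gripper_width: 0.997
[0.58422973 0.03105065 0.12896162] [ 0.29030066 -0.44554528  0.19611299] [ 0.03037272 -0.00661541  0.00378654]
```

View pics/x_wrist.png

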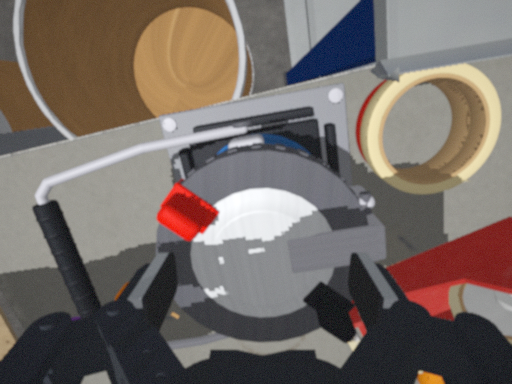

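View pics/x_side.png

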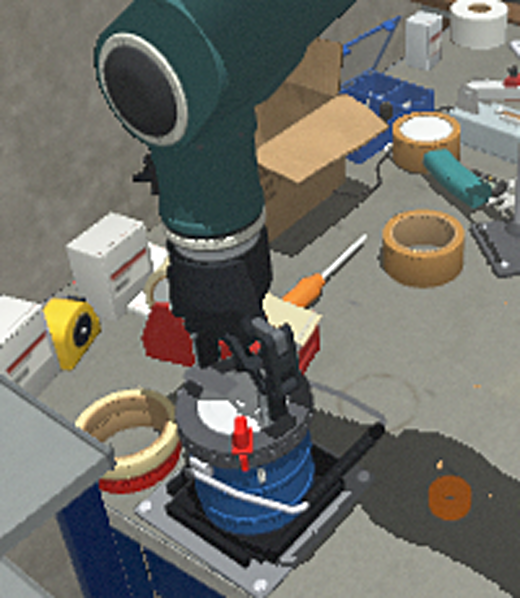

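```bash
python3 -m handwheel '[-1,0,0,0,0,0,9,-1,0,0,0,0,0,9,-1,0,0,0,0,0,9,-1,0,0,0,0,0,9,-1,0,0,0,0,0,9]';python3 - <<'E'
from h import *
snap("wrist","y_wrist");
s=robot.state();print(s["ee_pos"],s["ft_force"],s["torque"],R.from_quat(s["tool_rot"]).as_matrix().round(3)[:,1])
E
```

```text
clock: 26.25
ee_pos: [0.5839, 0.0308, 0.1293]
tool_rot: [0.952, 0.307, 0.0, 0.0]
ft_force: [-1.5, -0.4, 1.0]
gripper_width: 0.997
[0.58393829 0.03082984 0.12927808] [-0.3992419  -0.60867376  1.51451326] [-0.08426923  0.11438536  0.0290361 ] [ 0.58  -0.814  0.   ]
```

View pics/y_wrist.png

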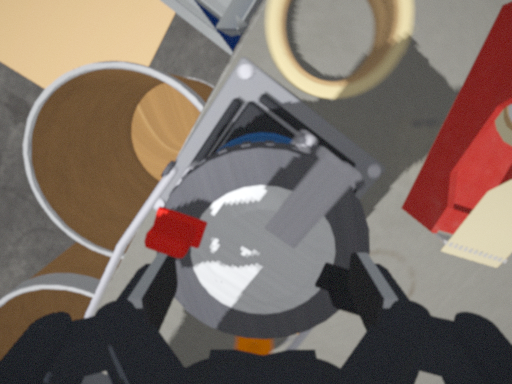

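```bash
python3 -m handwheel '[-1,0,0,0,0,0,7,-1,0,0,0,0,0,7,-1,0,0,0,0,0,3,-1,0,0,0,0,0,3,-1,0,0,0,0,0,0]';python3 - <<'E'
from h import *
snap("wrist","z_wrist");
s=robot.state();print(s["ee_pos"],s["ft_force"],s["torque"],np.degrees(np.arctan2(*R.from_quat(s["tool_rot"]).as_matrix()[[1,0],1])))
E
```

```text
clock: 26.92
ee_pos: [0.584, 0.031, 0.1291]
tool_rot: [0.99, 0.14, 0.0, 0.0]
ft_force: [-1.2, -1.3, 0.3]
gripper_width: 1.002
[0.58405365 0.03115167 0.12904844] [-1.17463707 -0.33605488  0.84617359] [-0.07224785  0.20316411  0.00539827] -73.86390872472415
```

View pics/z_wrist.png

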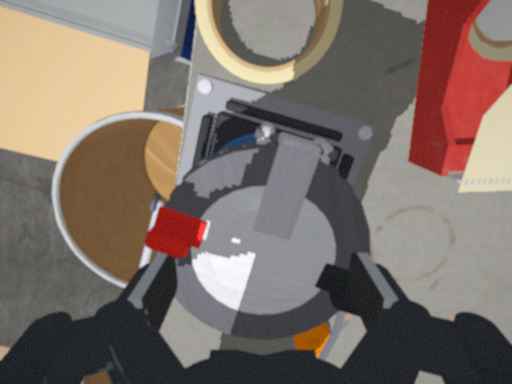

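```bash
for i in 1; do python3 -m handwheel '[-1,0,0,0,0,0,3,-1,0,0,0,0,0,3,-1,0,0,0,0,0,0]'; done;python3 - <<'E'
from h import *
s=robot.state();print(s["ft_force"],s["torque"],np.degrees(np.arctan2(*R.from_quat(s["tool_rot"]).as_matrix()[[1,0],1])))
E
python3 -m handwheel '[-1,0,0,0,0,0,3,-1,0,0,0,0,0,0]';python3 - <<'E'
from h import *
s=robot.state();print(s["ft_force"],s["torque"],np.degrees(np.arctan2(*R.from_quat(s["tool_rot"]).as_matrix()[[1,0],1])))
snap("wrist","z2_wrist");snap("side","z2_side",(90,170,290,340),3.5);
E
```

```text
clock: 27.35
ee_pos: [0.5851, 0.0308, 0.1292]
tool_rot: [0.996, 0.091, 0.001, 0.001]
ft_force: [2.6, -3.3, -1.1]
gripper_width: 1.0
[ 2.59389546 -3.27363183 -1.13291571] [-0.50836373 -0.49753883  2.04125951] -79.5803725052343
clock: 27.6
ee_pos: [0.5851, 0.0312, 0.1291]
tool_rot: [0.998, 0.068, 0.001, 0.002]
ft_force: [2.9, -3.3, -0.1]
gripper_width: 0.997
[ 2.85613217 -3.34390703 -0.10315758] [-0.62343336 -0.71798434  4.86491705] -82.2128959777501
```

View pics/z2_wrist.png

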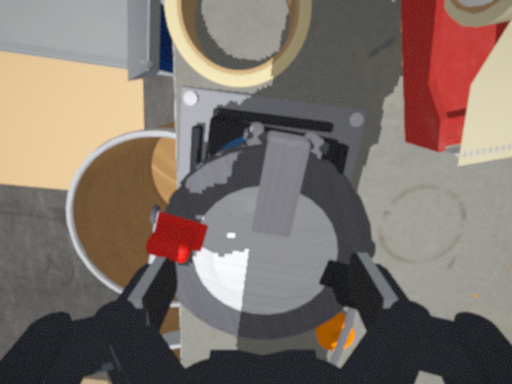

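View pics/z2_side.png

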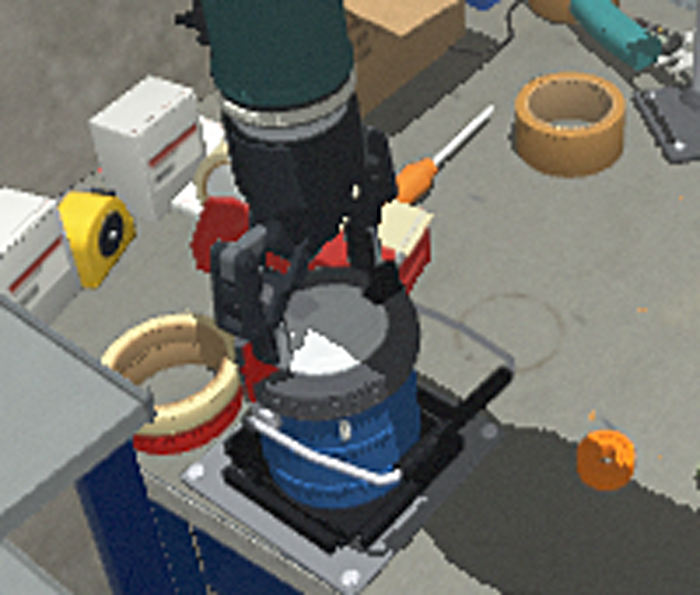

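```bash
python3 -m handwheel '[-1,0,0,0,0,0,-9,-1,0,0,-3,0,0,-3,-1,0,0,-5,0,0,-10,-1,-2,0,-4,0,0,-10,-1,-2,0,0,0,0,-10]';python3 -m handwheel '[-1,-1.5,0,-2,0,0,-10,-1,0,0,0,0,0,-10,-1,0,0,0,0,0,-10,-1,0,0,0,0,0,-10,-1,0,0,0,0,0,0]';python3 - <<'E'
from h import *
s=robot.state();print(s["ee_pos"],s["q"],np.degrees(np.arctan2(*R.from_quat(s["tool_rot"]).as_matrix()[[1,0],1])))
snap("wrist","A_wrist");snap("side","A_side",(90,170,290,340),3.5);
E
```

```text
clock: 28.32
ee_pos: [0.5519, 0.0092, 0.2521]
tool_rot: [0.91, 0.416, 0.003, -0.001]
ft_force: [0.2, 0.4, -0.4]
gripper_width: 0.996
clock: 28.95
ee_pos: [0.5405, -0.0023, 0.2686]
tool_rot: [0.715, 0.699, 0.0, -0.001]
ft_force: [0.6, 0.6, 0.1]
gripper_width: 1.003
[ 0.54049853 -0.00229916  0.26856473] [-0.24123891  0.24174381  0.21873839  1.84364058 -0.06191809  1.06340485
 -0.02115389] -1.2974131510312938
```

View pics/A_wrist.png

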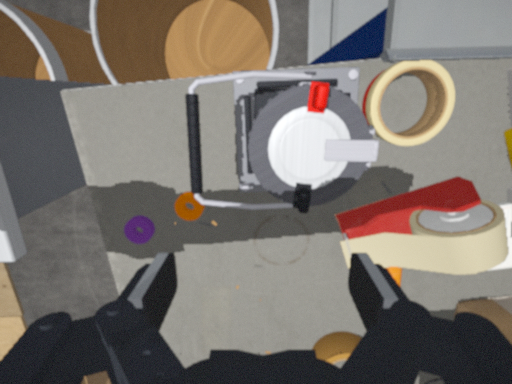

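View pics/A_side.png

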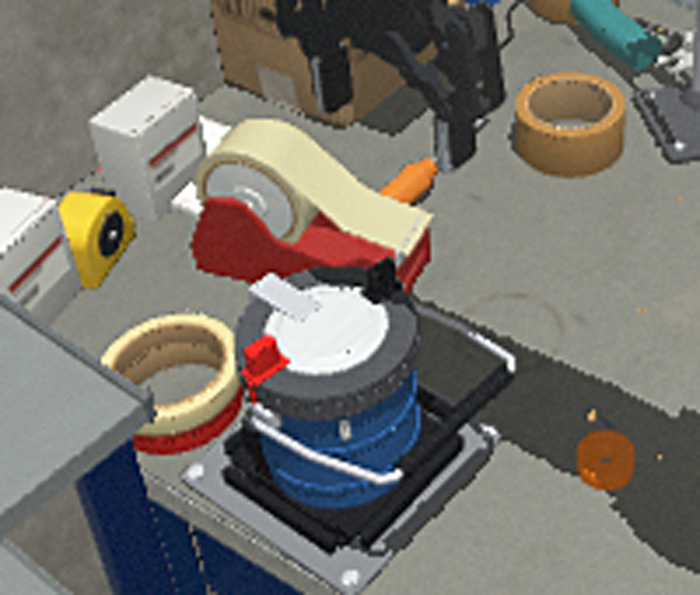

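```bash
python3 - <<'E'
from h import *
im=cv2.imread("pics/A_wrist.png")[55:225,170:400]
cv2.imwrite("pics/A2.png",cv2.resize(im,None,fx=3.4,fy=3.4,interpolation=cv2.INTER_CUBIC))
E
```

```text
(no output)
```

View pics/A2.png

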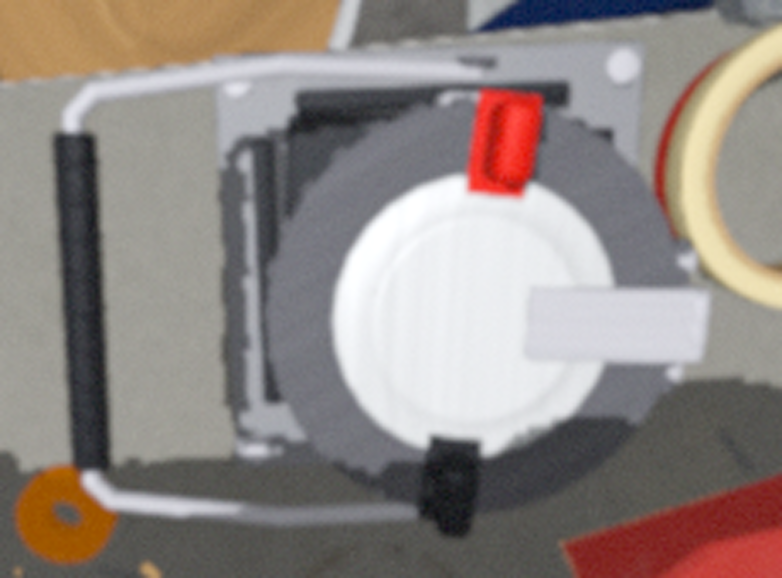

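```bash
python3 - <<'E'
from h import *
def f(x,y): return 170+x/3.4,55+y/3.4
r=ray("wrist",*f(512,140),.1505);b=ray("wrist",*f(453,485),.1505)
print(r,b,(r+b)/2,np.linalg.norm(r-b),np.degrees(np.arctan2(*(r-b)[[1,0]])))
for p in [(236,85),(623,66),(255,450)]: print("bolt",ray("wrist",*f(*p),.009).round(4))
for p in [(74,135),(90,465)]: print("grip",ray("wrist",*f(*p),.108).round(4))
# model check: project fin outline for angles
P=camera_params("wrist"); im=read_camera("wrist"); c=np.array([.584,.0315])
for yaw,col in [(0,(0,255,0)),(-4,(255,255,0))]:
  for ang in (85,265):
    a=np.radians(ang+yaw);e=np.array([np.cos(a),np.sin(a)]);t=np.array([-e[1],e[0]])
    pts=[proj("wrist",[*(c+e*x+t*y),.1505],P) for x,y in [(.0375,-.005),(.0575,-.005),(.0575,.005),(.0375,.005)]]
    cv2.polylines(im,[np.int32(np.array(pts)*16)],True,col,1,shift=4)
cv2.imwrite("pics/A3.png",cv2.resize(im[55:225,170:400],None,fx=3.4,fy=3.4)[:,:,::-1])
E
```

```text
[0.59019715 0.07688829 0.1505    ] [ 0.57762685 -0.01136399  0.1505    ] [0.583912   0.03276215 0.1505    ] 0.08914301893417143 81.89354338281778
bolt [0.5138 0.0973 0.009 ]
bolt [0.6558 0.1005 0.009 ]
bolt [ 0.515  -0.0433  0.009 ]
grip [0.4746 0.0807 0.108 ]
grip [ 0.47   -0.0169  0.108 ]
```

View pics/A3.png

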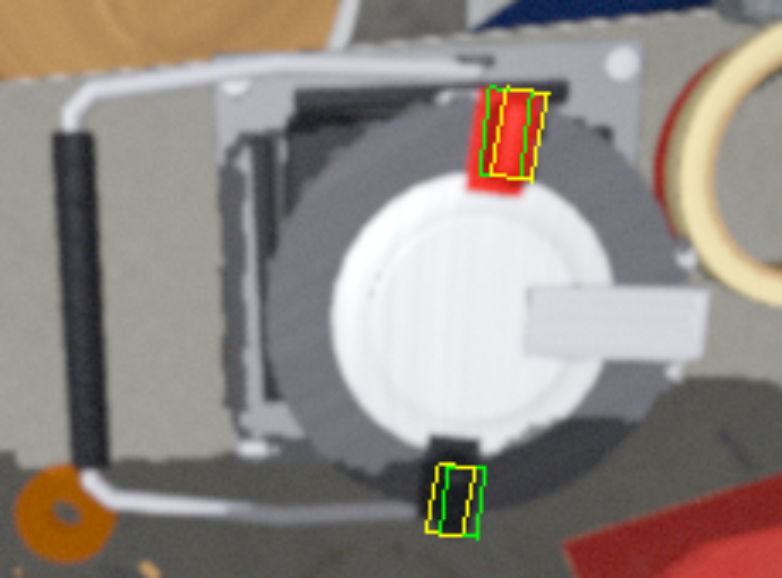

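```bash
python3 -m handwheel '[-0.2,1.7,-3.4,3,0,0,0,-0.2,1.7,-3.4,3,0,0,-1,-0.2,0,0,4,0,0,0,-0.2,0,0,0,0,0,0]' 60;python3 - <<'E'
from h import *
s=robot.state();print(s["ee_pos"],s["gripper_width"],np.degrees(np.arctan2(*R.from_quat(s["tool_rot"]).as_matrix()[[1,0],1])))
snap("wrist","B_wrist");print(delta([.472,.032,.089]))
E
```

```text
clock: 29.6
ee_pos: [0.4715, 0.0326, 0.1668]
tool_rot: [0.708, 0.706, -0.002, -0.002]
ft_force: [-0.0, 0.1, 0.4]
gripper_width: 0.6
[0.47150927 0.03264534 0.16680596] 0.6000624746161186 -0.10805211411315058
[-0.0558406  -0.11773519  7.94763813]
```

View pics/B_wrist.png

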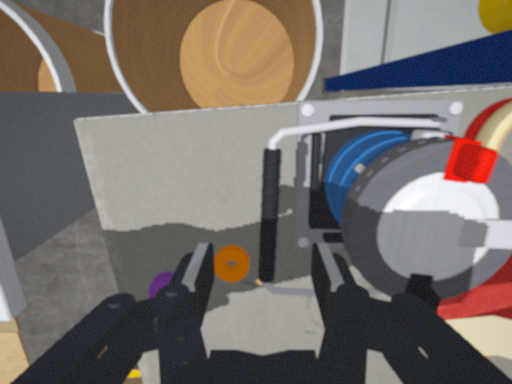

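```bash
python3 - <<'E'
from h import *
a=ray("wrist",272.5,150,.108);b=ray("wrist",267,281,.108);print(a,b,(a+b)/2)
print([proj("wrist",p).round(1) for p in ([.472,.08,.108],[.472,-.016,.108])])
E
```

```text
[0.47986872 0.07850199 0.108     ] [ 0.4763809  -0.02532806  0.108     ] [0.47812481 0.02658696 0.108     ]
[array([260.9, 147.8]), array([261.4, 270.7])]
```

```bash
python3 -m handwheel '[-0.2,0,0.5,3,0,0,2,-0.2,0,0,3,0,0,0,-0.2,0,0,1.8,0,0,0,-0.2,0,0,0,0,0,0]';python3 - <<'E'
from h import *
s=robot.state();print(s["ee_pos"],s["ft_force"])
snap("wrist","C_wrist");snap("side","C_side",(90,170,290,340),3.5);
E
```

```text
clock: 30.15
ee_pos: [0.4794, 0.0324, 0.0911]
tool_rot: [0.72, 0.694, -0.0, 0.0]
ft_force: [-0.7, 0.2, -0.1]
gripper_width: 0.602
[0.47939282 0.03243719 0.09107654] [-0.67269143  0.21054703 -0.119339  ]
```

View pics/C_wrist.png

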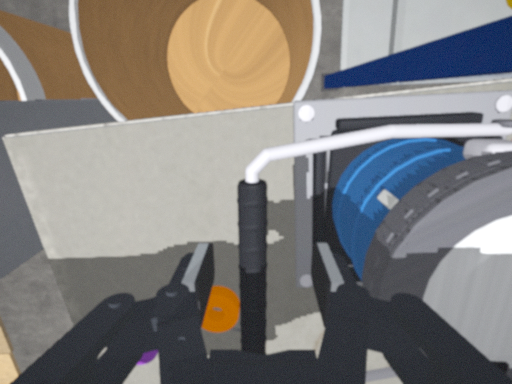

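View pics/C_side.png

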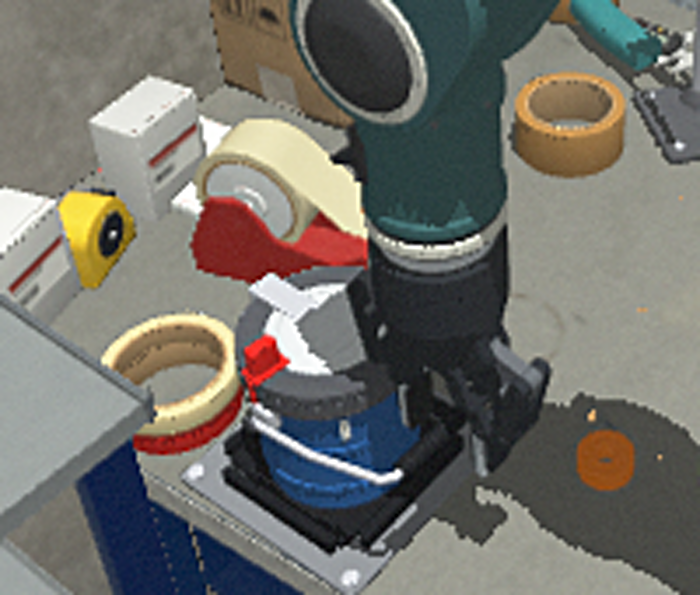

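```bash
python3 -m handwheel '[-0.2,0,-0.45,0.2,0,0,0,0.5,0,0,0,0,0,0,1,0,0,0,0,0,0,1,0,0,0,0,0,0,1,0,0,0,0,0,0]' 80;python3 - <<'E'
from h import *
s=robot.state();print(s["ee_pos"],s["ft_force"],s["gripper_width"])
snap("wrist","D_wrist")
E
```

```text
clock: 30.88
ee_pos: [0.475, 0.0328, 0.0889]
tool_rot: [0.719, 0.695, 0.001, 0.001]
ft_force: [3.1, -0.5, 0.1]
gripper_width: 0.117
[0.474986   0.03276284 0.08893895] [ 3.11919768 -0.48429485  0.05202871] 0.11690493450988233
```

View pics/D_wrist.png

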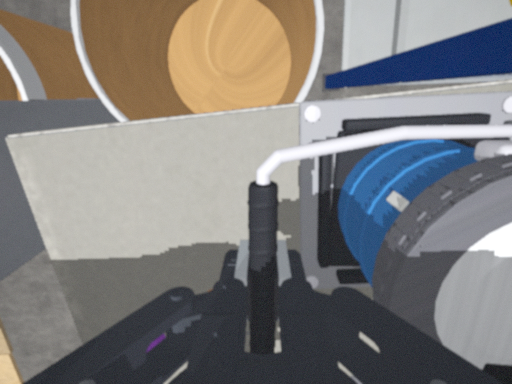

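```bash
python3 -m handwheel '[1,0,0.15,-1.37,0,0,0,1,0,0.4,-1.37,0,0,0,1,0,0.5,-1.3,0,0,0,1,0,0.7,-1.25,0,0,0,1,0,0,0,0,0,0]';python3 - <<'E'
from h import *
s=robot.state();print(s["ee_pos"],s["ft_force"],s["gripper_width"])
E
python3 -m handwheel '[1,0,0.85,-1.1,0,0,0,1,0,0.95,-1.05,0,0,0,1,0,1.1,-0.9,0,0,0,1,0,1.15,-0.75,0,0,0,1,0,0,0,0,0,0]';python3 - <<'E'
from h import *
s=robot.state();print(s["ee_pos"],s["ft_force"],s["gripper_width"])
snap("side","E_side",(90,110,290,340),2.6)
E
```

```text
clock: 31.55
ee_pos: [0.4929, 0.0321, 0.1428]
tool_rot: [0.719, 0.695, 0.001, 0.001]
ft_force: [3.5, -1.0, -2.2]
gripper_width: 0.112
[0.49292068 0.03210313 0.14278029] [ 3.51545899 -0.99522339 -2.24209373] 0.1118465413720444
clock: 32.17
ee_pos: [0.5333, 0.0308, 0.18]
tool_rot: [0.719, 0.695, 0.0, 0.0]
ft_force: [0.8, -0.4, -3.2]
gripper_width: 0.117
[0.5333017  0.03075451 0.18004218] [ 0.79027266 -0.41476256 -3.16872635] 0.11666210400321217
```

View pics/E_side.png

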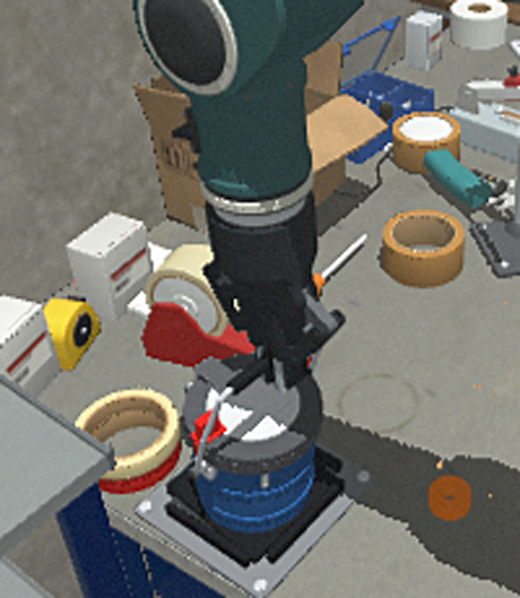

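```bash
python3 -m handwheel '[1,0,1.3,-0.55,0,0,0,1,0,1.3,-0.4,0,0,0,1,0,1.3,-0.25,0,0,0,1,0,1.2,-0.1,0,0,0,1,0,0,0,0,0,0]';python3 - <<'E'
from h import *
s=robot.state();print(s["ee_pos"],s["ft_force"],s["gripper_width"])
snap("side","F_side",(90,110,290,340),2.6)
E
```

```text
clock: 32.85
ee_pos: [0.5838, 0.0289, 0.1922]
tool_rot: [0.719, 0.695, -0.0, 0.0]
ft_force: [-0.3, -1.3, -7.0]
gripper_width: 0.117
[0.5838193  0.02892846 0.19224656] [-0.33169791 -1.30648851 -7.03110346] 0.11740292586312819
```

View pics/F_side.png

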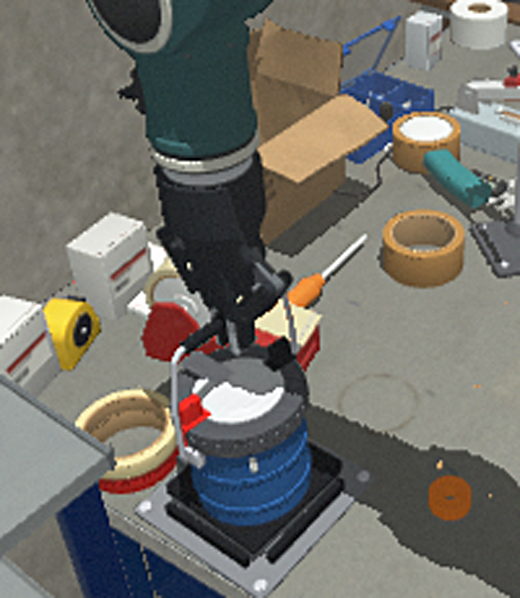

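```bash
python3 -m handwheel '[1,0,0,-1,0,0,0,1,0,0,-1.5,0,0,0,1,0,0,-2.5,0,0,0,1,0,0,-2.5,0,0,0,1,0,0,-2,0,0,0]';python3 -m handwheel '[1,0,0,0,0,0,0,1,0,0,0,0,0,0]';python3 - <<'E'
from h import *
s=robot.state();print(s["ee_pos"],s["ft_force"],s["gripper_width"],s["clock"])
snap("side","G_side");snap("scene","G_scene"); snap("wrist","G_wrist")
im=cv2.imread("pics/G_side.png")[95:235,230:380];cv2.imwrite("pics/G_side2.png",cv2.resize(im,None,fx=5,fy=4.2,interpolation=cv2.INTER_CUBIC))
E
```

```text
clock: 33.52
ee_pos: [0.5832, 0.0291, 0.2901]
tool_rot: [0.719, 0.695, 0.001, 0.001]
ft_force: [0.2, -0.3, -7.4]
gripper_width: 0.115
clock: 33.78
ee_pos: [0.5825, 0.0291, 0.2873]
tool_rot: [0.719, 0.695, -0.0, -0.0]
ft_force: [-0.7, 0.1, -7.5]
gripper_width: 0.118
[0.58247767 0.02907846 0.2872678 ] [-0.72236289  0.12636802 -7.4535393 ] 0.11844600430283604 33.775
```

View pics/G_side.png

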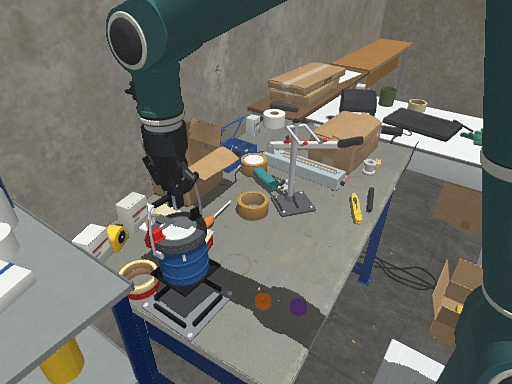

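View pics/G_scene.png

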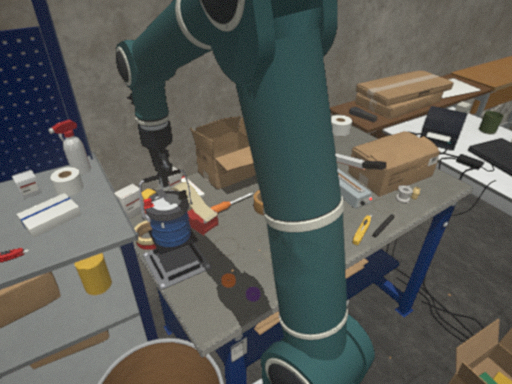

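View pics/G_wrist.png

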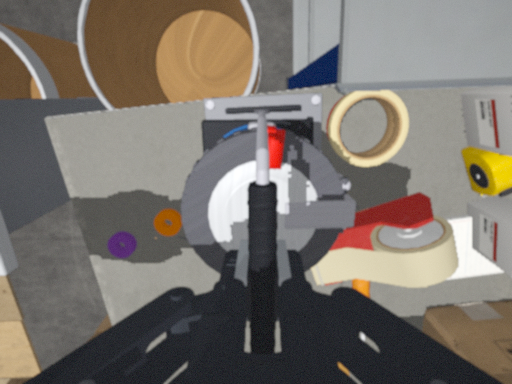

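View pics/G_side2.png

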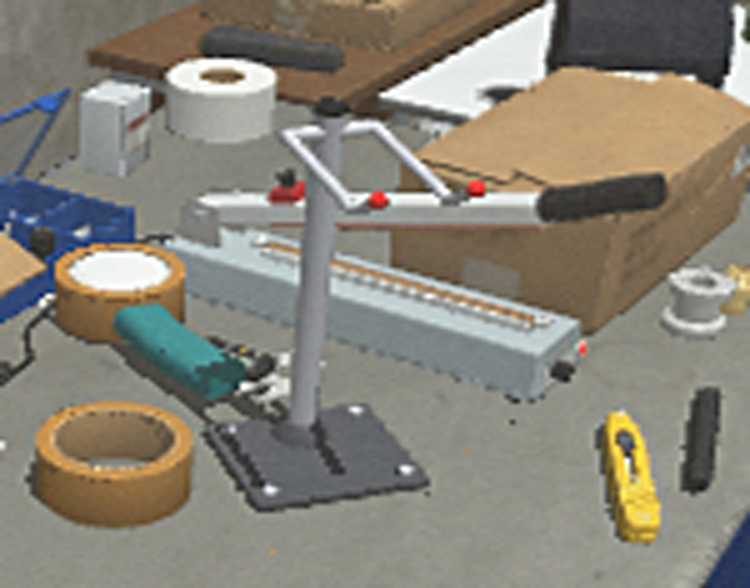

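```bash
python3 - <<'E'
from h import *
def f(X,Y): return 230+X/5,95+Y/4.2
B=[ray("side",*f(*p),.011) for p in [(268,490),(404,469),(356,410),(232,428)]]
for b in B: print("bolt",b.round(4))
print("mean",np.mean(B,0).round(4))
for p in [(378,199),(475,187)]: print("tip",ray("side",*f(*p),.290).round(4))
print("corner",ray("side",*f(350,207),.265).round(4))
print("foot",ray("side",*f(296,428),.012).round(4))
print("posttop",ray("side",*f(331,110),.293).round(4),"bends",ray("side",*f(287,133),.266).round(4),ray("side",*f(376,124),.266).round(4))
E
```

```text
bolt [ 0.5726 -0.3968  0.011 ]
bolt [ 0.5143 -0.4716  0.011 ]
bolt [ 0.5793 -0.5242  0.011 ]
bolt [ 0.6351 -0.4525  0.011 ]
mean [ 0.5753 -0.4613  0.011 ]
tip [ 0.504  -0.3654  0.29  ]
tip [ 0.4704 -0.4103  0.29  ]
corner [ 0.533  -0.3916  0.265 ]
foot [ 0.5991 -0.4766  0.012 ]
posttop [ 0.5885 -0.4637  0.293 ] bends [ 0.6192 -0.4686  0.266 ] [ 0.5835 -0.5137  0.266 ]
```

```bash
python3 -m handwheel '[1,0,0,0,0,0,6,1,0,0,0,0,0,7,1,0,0,0,0,0,7,1,0,0,0,0,0,7,1,0,0,0,0,0,6]' 100;python3 -m handwheel '[1,0,0,0,0,0,2.5,1,0,0,0,0,0,0]';python3 - <<'E'
from h import *
s=robot.state();print(s["ee_pos"],s["ft_force"],s["gripper_width"],s["clock"])
r=R.from_quat(s["tool_rot"]);print(np.degrees(np.arctan2(*r.as_matrix()[[1,0],1])))
seat=np.array([.5118,-.4065,.275]);e=np.array([.797,-.604,0])
t=seat-.10*e;t[2]=.290
print(t,delta(t))
E
```

```text
clock: 34.55
ee_pos: [0.5827, 0.029, 0.2867]
tool_rot: [0.888, 0.46, -0.001, -0.0]
ft_force: [0.1, 0.3, -7.6]
gripper_width: 0.113
clock: 34.8
ee_pos: [0.5828, 0.0291, 0.2868]
tool_rot: [0.897, 0.443, -0.001, -0.0]
ft_force: [0.2, -0.7, -7.4]
gripper_width: 0.113
[0.58277786 0.02908628 0.28682077] [ 0.18321988 -0.71459855 -7.43097353] 0.1127841590213815 34.8
-37.47147350567914
[ 0.4321 -0.3461  0.29  ] [-38.943938    10.86617949  -0.28733671]
```

```bash
python3 -m handwheel '[1,-1.2,0.3,-0.2,0,0,0,1,-2.4,0.7,-0.2,0,0,0,1,-3.2,0.9,0,0,0,0,1,-3.2,0.9,0,0,0,0,1,-3.2,0.9,0,0,0,0]';python3 -m handwheel '[1,-3.2,0.9,0,0,0,0,1,-3.2,0.9,0,0,0,0,1,-3.2,0.9,0,0,0,0,1,-3.2,0.9,0,0,0,0,1,-3.2,0.9,0,0,0,0]';python3 -m handwheel '[1,-3.2,0.9,0,0,0,0,1,-3.2,0.9,0,0,0,0,1,-2,0.5,0,0,0,0,1,-1,0.3,0,0,0,0,1,0,0,0,0,0,0]';python3 - <<'E'
from h import *
s=robot.state();print(s["ee_pos"],s["ft_force"],s["gripper_width"],s["clock"])
r=R.from_quat(s["tool_rot"]);print(np.degrees(np.arctan2(*r.as_matrix()[[1,0],1])))
seat=np.array([.5118,-.4065,.275]);e=np.array([.797,-.604,0])
t=seat-.10*e;t[2]=.290
print(t,delta(t))
snap("side","H_side",(200,90,400,310),2.6);snap("wrist","H_wrist");snap("scene","H_scene")
E
```

```text
clock: 35.42
ee_pos: [0.531, -0.1002, 0.2918]
tool_rot: [0.897, 0.442, -0.0, 0.0]
ft_force: [0.7, -0.6, -6.5]
gripper_width: 0.114
clock: 36.05
ee_pos: [0.469, -0.2543, 0.2918]
tool_rot: [0.897, 0.442, 0.0, 0.0]
ft_force: [0.8, -0.7, -6.9]
gripper_width: 0.11
clock: 36.67
ee_pos: [0.4332, -0.3435, 0.2916]
tool_rot: [0.897, 0.442, 0.0, 0.0]
ft_force: [-0.9, 0.2, -7.3]
gripper_width: 0.112
[ 0.43316875 -0.34352498  0.2916419 ] [-0.93844043  0.20284074 -7.34145048] 0.11158678101774346 36.675
-37.576177449364124
[ 0.4321 -0.3461  0.29  ] [-0.26924946  0.07230672  0.16420798]
```

View pics/H_side.png

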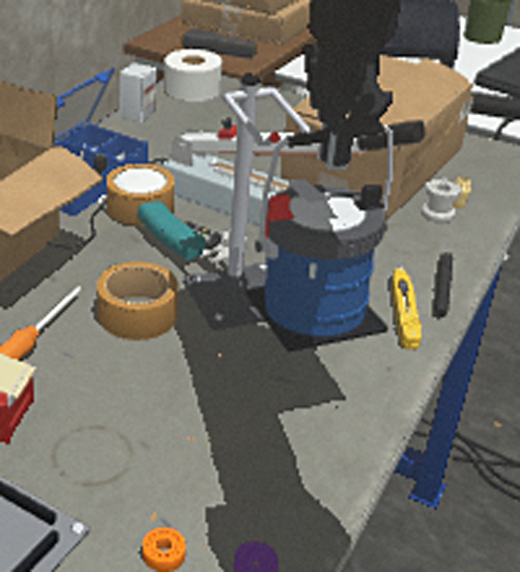

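View pics/H_wrist.png

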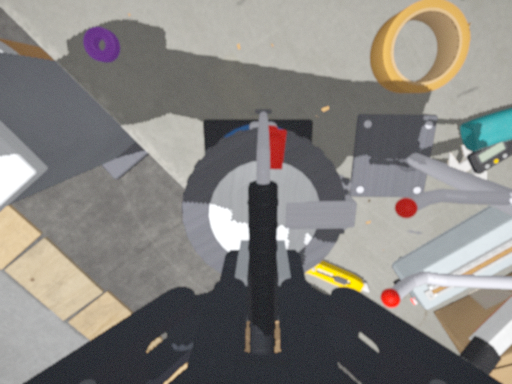

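View pics/H_scene.png

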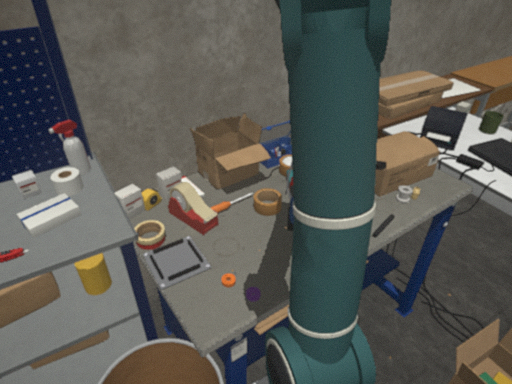

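```bash
python3 - <<'E'
from h import *
a=ray("wrist",405.5,208,.289);b=ray("wrist",391,297.5,.289);print(a,b,(a+b)/2,np.linalg.norm(a-b))
d=a-b;ang=np.degrees(np.arctan2(d[1],d[0]));print("stand y ang",ang)
e=np.array([d[1],-d[0],0])/np.hypot(d[0],d[1]);m=(a+b)/2
seat=m+.031*e;seat[2]=.275;print("seat",seat,"e",e)
# refine with side tips triangulation
print(tri([("wrist",405.5,208),("side",305.6,142.4)]),tri([("wrist",391,297.5),("side",325,139.5)]))
# grip location
for p in [(262,185),(262,352)]: print("grip",ray("wrist",*p,.309))
for h in (.300,.31):
  t=seat.copy();t[2]=.29;print(delta(t))
E
```

```text
[ 0.50858021 -0.36588342  0.289     ] [ 0.47506657 -0.40960411  0.289     ] [ 0.49182339 -0.38774376  0.289     ] 0.05508777114007012
stand y ang 52.52840154482534
seat [ 0.5164267  -0.40660317  0.275     ] e [ 0.79365501 -0.60836809  0.        ]
[ 0.50722829 -0.36776524  0.2878014 ] [ 0.47360115 -0.41387774  0.2865746 ]
grip [ 0.46079979 -0.30619803  0.309     ]
grip [ 0.40440415 -0.37982153  0.309     ]
[-0.1805893  10.46001681  0.14132292]
[-0.1805893  10.46001681  0.14132292]
```

```bash
python3 -m handwheel '[1,-0.2,0.6,0,0,0,0,1,0,1.2,0,0,0,0,1,0,1.3,0,0,0,0,1,0,1.3,0,0,0,0,1,0,1.3,0,0,0,0]';python3 -m handwheel '[1,0,1.3,0,0,0,0,1,0,1.3,0,0,0,0,1,0,1.2,0,0,0,0,1,0,0.9,0,0,0,0,1,0,0,0,0,0,0]';python3 - <<'E'
from h import *
s=robot.state();print(s["ee_pos"],s["ft_force"],s["torque"],s["gripper_width"],s["clock"])
print(delta([.516,-.4075,.29]))
snap("side","I_side",(200,90,400,310),2.6);snap("wrist","I_wrist")
E
```

```text
clock: 37.45
ee_pos: [0.4787, -0.3799, 0.2914]
tool_rot: [0.897, 0.442, -0.0, 0.0]
ft_force: [0.6, 0.3, -6.6]
gripper_width: 0.114
clock: 38.08
ee_pos: [0.5154, -0.4082, 0.2913]
tool_rot: [0.897, 0.442, -0.0, 0.0]
ft_force: [0.4, -0.0, -7.1]
gripper_width: 0.11
[ 0.51540384 -0.40817062  0.29127281] [ 0.35612471 -0.03868863 -7.14194368] [-0.01760129 -0.08564834  0.05301897] 0.11003364404006066 38.075
[0.08953916 0.00647966 0.12725037]
```

View pics/I_side.png

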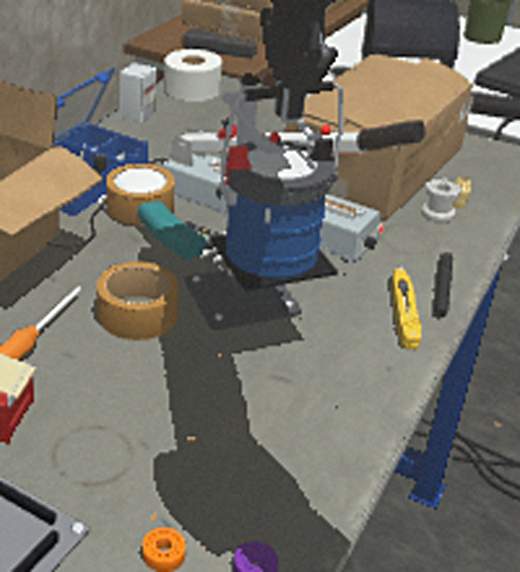

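View pics/I_wrist.png

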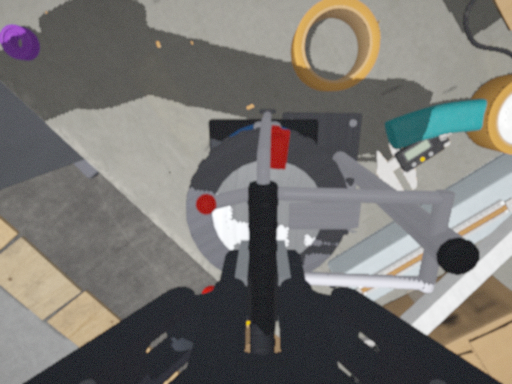

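```bash
python3 -m handwheel '[1,0,0,0.8,0,0,0,1,0,0,0.9,0,0,0,1,0,0,0.8,0,0,0,1,0,0,0.5,0,0,0,1,0,0,0,0,0,0]';python3 -m handwheel '[1,0,0,0.4,0,0,0,1,0,0,0.2,0,0,0,1,0,0,0,0,0,0]';python3 - <<'E'
from h import *
s=robot.state();print(s["ee_pos"],s["ft_force"],s["torque"],s["gripper_width"],s["clock"])
snap("side","J_side",(200,90,400,310),2.6);snap("wrist","J_wrist")
E
```

```text
clock: 38.8
ee_pos: [0.5148, -0.4077, 0.261]
tool_rot: [0.897, 0.442, -0.0, -0.0]
ft_force: [-0.7, -0.1, -7.2]
gripper_width: 0.113
clock: 39.17
ee_pos: [0.515, -0.4078, 0.2554]
tool_rot: [0.897, 0.442, -0.0, -0.0]
ft_force: [-0.3, 0.0, -7.5]
gripper_width: 0.115
[ 0.51497398 -0.40775017  0.25543048] [-0.33443193  0.02534749 -7.51901444] [ 0.05263345  0.03064896 -0.0073657 ] 0.11505460243686698 39.175
```

View pics/J_side.png

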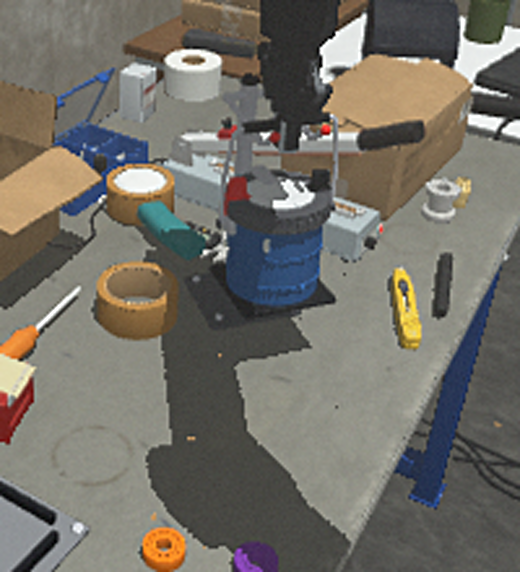

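View pics/J_wrist.png

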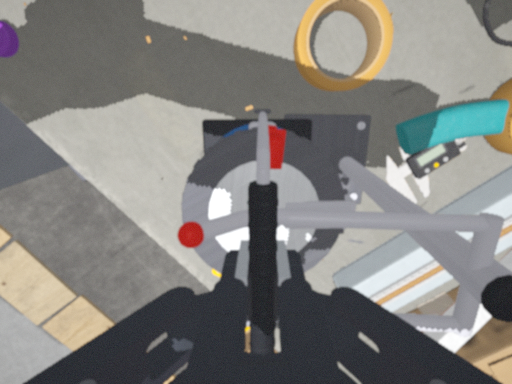

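Not yet bearing on the prongs; lower in small steps until the weight comes off.

```bash
python3 -m handwheel '[1,0,0,0.2,0,0,0,1,0,0,0.2,0,0,0,1,0,0,0,0,0,0]'; python3 -m handwheel '[1,0,0,0.15,0,0,0,1,0,0,0,0,0,0]'
```

```text
clock: 39.65
ee_pos: [0.5149, -0.4077, 0.2513]
tool_rot: [0.897, 0.442, -0.0, -0.0]
ft_force: [-0.6, -0.7, -7.9]
gripper_width: 0.114
clock: 39.9
ee_pos: [0.515, -0.4078, 0.2499]
tool_rot: [0.897, 0.442, -0.0, -0.0]
ft_force: [0.7, 0.4, -7.5]
gripper_width: 0.111
```

```bash
python3 -m handwheel '[1,0,0,0.2,0,0,0,1,0,0,0,0,0,0]'; python3 -m handwheel '[1,0,0,0.2,0,0,0,1,0,0,0,0,0,0]';python3 - <<'E'
from h import *
snap("side","K_side",(240,90,360,210),5);snap("wrist","K_wrist")
E
```

```text
clock: 40.15
ee_pos: [0.5149, -0.4077, 0.2478]
tool_rot: [0.897, 0.442, -0.0, -0.0]
ft_force: [-0.7, -0.4, -7.1]
gripper_width: 0.114
clock: 40.4
ee_pos: [0.5151, -0.4079, 0.2462]
tool_rot: [0.897, 0.442, 0.0, 0.0]
ft_force: [-0.1, -0.7, -7.5]
gripper_width: 0.113
```

View pics/K_side.png

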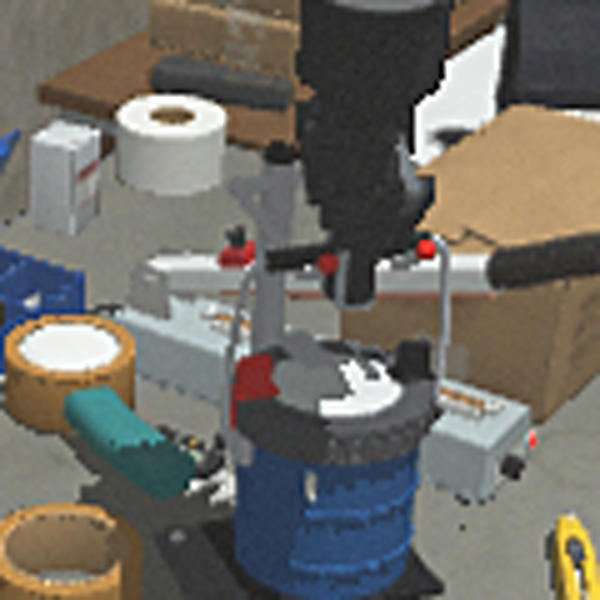

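View pics/K_wrist.png

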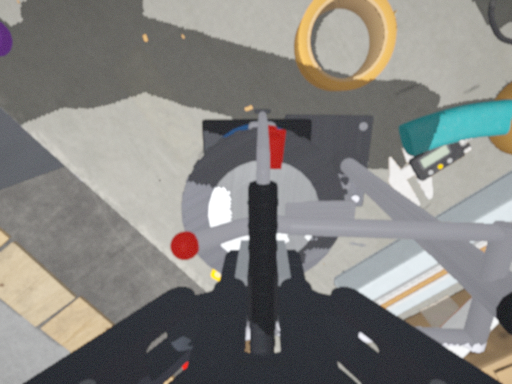

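```bash
python3 - <<'E'
from h import *
for z in (.265,.275,.285): print(z,proj("side",[.5447,-.3699,z]),proj("side",[.515,-.408,z]))
print(ray("wrist",184.5,245,.289))
E
```

```text
0.265 [292.282561   146.09674119] [308.70622149 143.82717795]
0.275 [292.53477527 142.76668135] [309.05236004 140.52280734]
0.285 [292.79001861 139.39662792] [309.4026066  137.17922012]
[ 0.50915994 -0.3674277   0.289     ]
```

```bash
python3 -m handwheel '[1,0,0,0.2,0,0,0,1,0,0,0,0,0,0]'; python3 -m handwheel '[1,0,0,0.2,0,0,0,1,0,0,0,0,0,0]'; python3 -m handwheel '[1,0,0,0.2,0,0,0,1,0,0,0,0,0,0]'
```

```text
clock: 40.75
ee_pos: [0.5159, -0.4086, 0.2453]
tool_rot: [0.897, 0.442, 0.001, 0.001]
ft_force: [1.4, 0.3, -0.9]
gripper_width: 0.114
clock: 41.0
ee_pos: [0.5168, -0.4093, 0.2446]
tool_rot: [0.897, 0.442, 0.002, 0.003]
ft_force: [2.5, -2.4, 4.6]
gripper_width: 0.115
clock: 41.25
ee_pos: [0.517, -0.4094, 0.2444]
tool_rot: [0.897, 0.442, 0.002, 0.003]
ft_force: [-0.4, 1.1, 14.2]
gripper_width: 0.114
```

```bash
python3 -m handwheel '[1,0,0,-0.35,0,0,0,1,0,0,0,0,0,0,0.6,0,0,0,0,0,0,0.3,0,0,0,0,0,0,0.2,0,0,0,0,0,0]'; python3 -m handwheel '[0,0,0,0,0,0,0,0,0,0,0,0,0,0]';python3 - <<'E'
from h import *
s=robot.state();print(s["ee_pos"],s["ft_force"],s["torque"],s["gripper_width"],s["clock"])
snap("side","L_side",(200,90,400,310),2.6);snap("wrist","L_wrist")
E
```

```text
clock: 41.88
ee_pos: [0.5144, -0.4075, 0.2428]
tool_rot: [0.897, 0.442, -0.0, -0.001]
ft_force: [0.5, -0.5, -0.5]
gripper_width: 0.398
clock: 42.12
ee_pos: [0.5149, -0.4078, 0.2434]
tool_rot: [0.897, 0.442, -0.0, -0.0]
ft_force: [-0.5, 0.2, -0.2]
gripper_width: 0.498
[ 0.51492371 -0.40780734  0.24342743] [-0.45948486  0.22736178 -0.2225013 ] [-0.0172055   0.01317911  0.05124908] 0.49811506541967543 42.125
```

View pics/L_side.png

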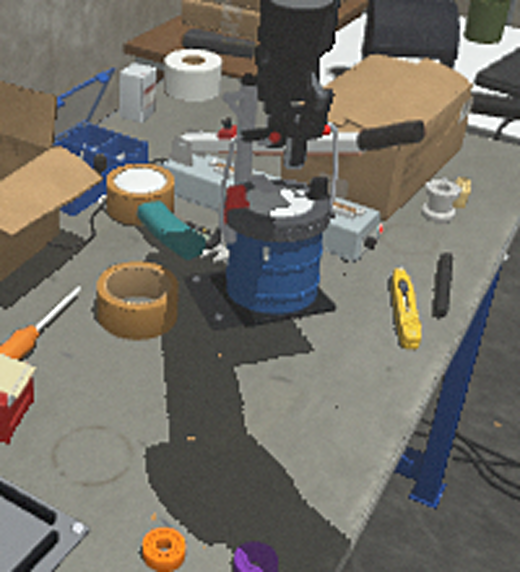

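View pics/L_wrist.png

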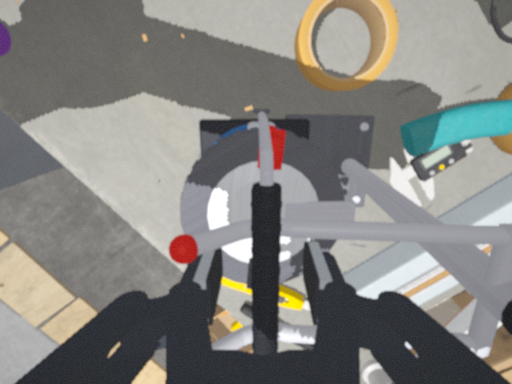

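Hanging on both prongs and free of the pads. Lift straight up.

```bash
python3 -m handwheel '[0,0,0,-1.5,0,0,0,0,0,0,-2,0,0,0,0,0,0,-2,0,0,0,0,0,0,-3,0,0,0,0,0,0,-4,0,0,0]';python3 -m handwheel '[0,0,-3,-3,0,0,0,0,0,-5,0,0,0,0,0,0,-4,0,0,0,0,0,0,0,0,0,0,0]';python3 - <<'E'
from h import *
s=robot.state();print(s["ee_pos"],s["ft_force"],s["clock"])
snap("side","M_side",(220,90,380,240),4);snap("wrist","M_wrist")
for z in (.265,.275,.285): print(z,proj("side",[.5447,-.3699,z]),proj("side",[.515,-.408,z]))
E
```

```text
clock: 42.85
ee_pos: [0.5148, -0.4076, 0.3704]
tool_rot: [0.897, 0.442, -0.0, -0.0]
ft_force: [0.7, 0.1, 0.4]
gripper_width: 0.504
clock: 43.35
ee_pos: [0.4182, -0.3341, 0.4009]
tool_rot: [0.897, 0.442, 0.002, 0.001]
ft_force: [1.1, -0.5, 0.5]
gripper_width: 0.5
[ 0.41817716 -0.33413713  0.40090409] [ 1.07289852 -0.48222499  0.46632541] 43.35
0.265 [292.282561   146.09674119] [308.70622149 143.82717795]
0.275 [292.53477527 142.76668135] [309.05236004 140.52280734]
0.285 [292.79001861 139.39662792] [309.4026066  137.17922012]
```

View pics/M_side.png

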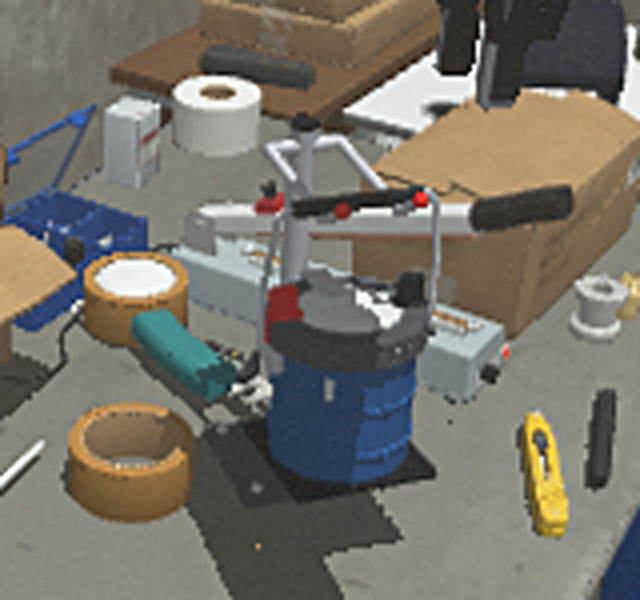

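View pics/M_wrist.png

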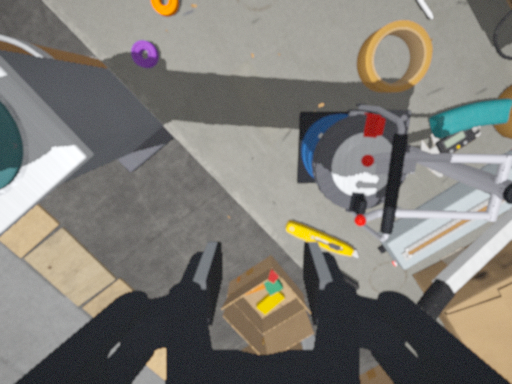

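```bash
python3 - <<'E'
from h import *
print(ray("side",377.5,163,.022), ray("scene",418,190,.02))
for c in ["scene","side"]:
    snap(c,"N_"+c)
    for n in ("fitting_1","bearing_1"):
        for r in look_for(c,n):
            if r["p"]>.15: print(c,n,round(r["p"],2),np.round(r["rect"]),ray(c,r["rect"][0],r["rect"][1],.02).round(3))
im=cv2.imread("pics/N_side.png")[140:200,340:400];im2=cv2.imread("pics/N_scene.png")[165:225,380:440]
cv2.imwrite("pics/N2.png",cv2.resize(np.hstack([im,im2]),None,fx=6,fy=6,interpolation=cv2.INTER_CUBIC))
s=robot.state();print(s["clock"],s["qvel"].round(3))
E
```

```text
[ 0.43114314 -0.85921119  0.022     ] [ 0.43947807 -0.87230798  0.02      ]
scene bearing_1 0.72 [231. 280.  19.  15.] [ 0.422 -0.069  0.02 ]
side bearing_1 0.68 [263. 302.  18.  22.] [ 0.424 -0.06   0.02 ]
side bearing_1 0.61 [298. 305.  21.  15.] [ 0.354 -0.1    0.02 ]
side bearing_1 0.37 [308. 144.  30.   6.] [ 0.726 -0.849  0.02 ]
43.75 [-0.003 -0.003  0.001  0.007  0.001  0.001  0.001]
```

View pics/N2.png

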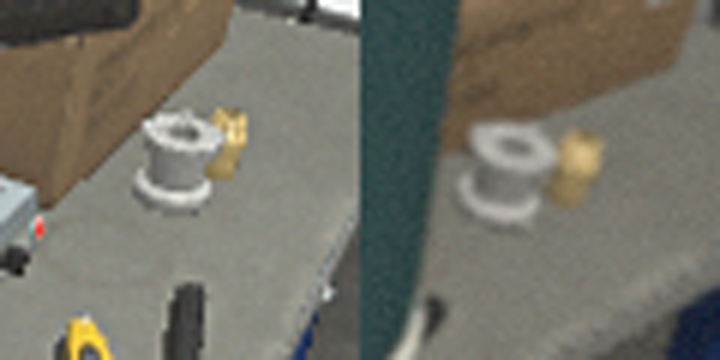

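View pics/N_scene.png

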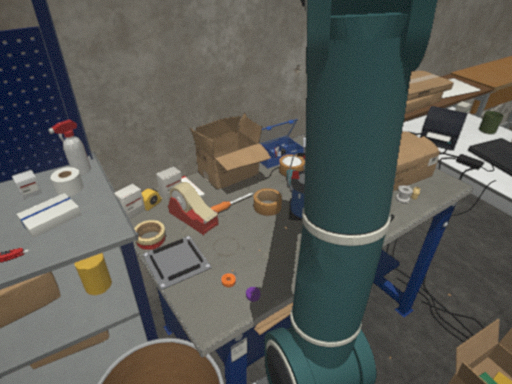

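```bash
python3 -c "
from cell import robot
print(robot.finish_job())"
```

```text
the job is handed in; nothing more can be done
None
```

The job is handed in at about 44 s of the 208 s allowed. The spares kit is made up and the pail hangs on the hook. `finish_job` gives no verdict, so I can only go by my own checks.

**What I did**
- I put the three steel bearings and the one brass fitting standing between the pail and the hook stand into the pail.
- I swung the lid shut and turned the lock ring clockwise to its stop. Then I raised the handle, lifted the pail out of its nest and hung it on both prongs.

**What the last checks showed**
- **Hanging:** the grip lies across both prongs behind the red tips, at the seat to within a few millimetres in the side view. The pail hangs upright and clear of the bench, and the gripper has released it and backed away.
- **Lock ring:** it met the stop at 4.9 N m. The camera put the red lug at about 82–83°, against 85° locked. I put that difference down to the pail standing about 2.7° turned in its nest. I never saw the green mark itself in the pictures.
- **Lid:** it is shut.
- **Bench:** the orange and purple look-alikes, the tape roll and the screwdriver lie where they were.

**What was odd or did not agree**
- The fitting ended up leaning on the stacked bearings, with its top about 8 mm below the rim. I left it there, and the lid still closed.
- The pail settled on the hook about 10 mm lower on the tool than I expected. I found the contact by force.
- A second brass fitting stands beside a spool at about x 0.43, y −0.87. That is well beyond the hook stand and out of reach, so I took it as no part of the job. This also means I counted `fitting_2` as absent.

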